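# Pack up the juicing kit: fill, lid and stack the keepers, shut the drawer

### The arm

A 6-joint arm with a two-finger parallel gripper is mounted at the origin on the work surface. World frame = base frame: x ahead of the robot, y to its left, z up, the work surface at z = 0. Lengths are in m, angles in degrees, forces in N, time in s.
With the tool pointing down it reaches from about 0.4 to 0.825 m from the base axis. Payload 7 kg.
Tool frame: the origin (TCP) lies midway between the tips of the shut fingers; the grasp point (between the pads) lies r.grip_depth behind it (r.grip_depth is the distance from the TCP to the grasp point, in m); z points along the fingers, y is the direction in which the jaws open and shut (so a half turn about z gives the same grasp; the last joint's range is limited). The gripper opens to 88 mm and grips with 3 to 60 N. Pads are 19 mm wide; open, the fingers measure 130 mm over their backs; the gripper's body (78 mm by 193 mm) begins 47 mm behind the grasp point.
Start: joints at [-57.004, 20.546, 0.682, 0, -70.136, -16.507], TCP at [0.192, -0.647, 0.227] pointing down, gripper open.
Joint ranges: [-176.03, 176.03], [-82.01, 121.73], [-58.28, 71.71], [-173.87, 95.51], [-174.79, -0.11], [-173.66, 173.66]. Speed limits (degrees/s): [136.94, 136.94, 172.46, 180, 180, 180].

### API

Orientations are given as [roll, pitch, yaw] about the fixed x, y, z axes, in that order (R = Rz(yaw) Ry(pitch) Rx(roll)).
In Python, from plant import r, imaging, close_job gives the robot as it stands.
- The arm moves only by the tool step_arm, never from a script. Its argument "commands" is a list of rows, each a list of 2 entries, a list of its own where there are three numbers: the shift along the tool's x, y, z in mm, then the turn about the tool's z in degrees. In form: [[[x, y, z], twist], ...]. A call has 1 to 20 rows; each row shifts and turns the commanded pose from where the row before left it, along the tool's axes as they then stand; what a row does not reach is not made up. A row lasts 1/8 s, in which the tool goes at most 62.5 mm and 10.7 degrees, less where a joint would pass 70% of its speed; a pose out of reach is approached as far as the arm can. A call with a gripper value outside its range is refused whole. "gripper" is the closure, from 0 (fully open) to 1 (shut), set as the call begins (left out, the last holds). The fingers move at their own pace and stop on an object; "grip_force" is the grip in N (left out, the last holds). Time passes only in rows, so rows that do not move let the fingers close. It gives the time, the measured TCP pose, the force and the opening at its end, in the units of the state.
- r.get_state(): the state, without advancing time (a new reading comes with each control period).
- imaging.capture(name): name is "scene" or "top"; returns a dict with "img" (420x560x3 uint8, red, green, blue), "z_map" (420x560 float32, m along the optical axis (not along the pixel's ray), 0 where there is no reading), "vfov" (degrees; the focal length in pixels is half the picture's height over the tangent of half this angle, whatever the lens; pixels are square), "cx", "cy" (the principal point, pixels), "extrinsics" (4x4, takes a point from camera to world coordinates). Camera axes: x right, y down, z forward; pixel columns grow to the right and rows downward; lengths in m; the calibration is good to about 2 mm. A picture is of the moment at which its call begins.
- close_job(): hands the job in, once; it reports no verdict.
The state is a dict: "time_s": time; "joints": joint angles; "qd": joint speeds; "joint_torque": joint torques, N m; "tcp_pos": TCP position; "eef_rot": TCP orientation; "contact_force": force on the tool from outside, world axes, zero at the start; "moment": the same for the moment, N m; "gripper_width": finger opening in m.
Only numpy, scipy, OpenCV 4.12 (cv2) and the standard library are available. Lean on these libraries where they do the work, as an engineer would, in place of code of your own. Each camera call takes 0.05 s, during which the arm holds its last target.

### The job

Lay every short wooden reamer in the open white keeper tray and put its deep wooden lid squarely on, fully down; then stack the closed keeper or keepers on it in one tower, each locked fully down over the lugs of the lid below. Also lay the wooden-handled strainer in the pine cabinet's drawer and shut the drawer fully. Leave the green glass reamer where it is.

Things in the scene. Friction and masses are not known exactly. Their poses are not given: they have to be found in the camera images.
- tray_floor (a point): open white keeper tray, bottom of the tower: 156 x 108 mm (x, y), loose, 0.8 kg. The point is the middle of its floor, 27 above the counter. x along the long side, z up. Lip round the floor: 10 tall, 130 x 82 inside, 138 x 90 outside; the lid goes over the outside of this lip and rests on the floor's 9 mm margin.
- lid_c (a point): tray's lid, a deep wooden cover with no white base, open below: 152 x 104 mm (x, y), 4 mm walls, 46 tall; point at its centre, 23 below the flat top. On the top: four tapered lugs 14 tall, 21 wide at the root, 14 at the tip, at x +-60, y +-36; in the middle a lifting bar 44 (x) x 20 (y), 18 tall, to grip. z up; 0.3 kg; either way round fits.
- box_a_c (a point): closed keeper, one rigid piece, 156 x 108 (x, y), 73 tall to its lid's flat top; point at its centre, 36.5 below that top. White base, steel clip 7 mm proud at each end, lugs and lifting bar as on lid_c. Hollow foot, open below, 146 x 98 inside, 22 deep, goes over the lugs below until its rim rests on that lid's top. About 0.45 kg. Either way round, any order; one or both present.
- box_b_c (a point): closed keeper, one rigid piece, 156 x 108 (x, y), 73 tall to its lid's flat top; point at its centre, 36.5 below that top. White base, steel clip 7 mm proud at each end, lugs and lifting bar as on lid_c. Hollow foot, open below, 146 x 98 inside, 22 deep, goes over the lugs below until its rim rests on that lid's top. About 0.45 kg. Either way round, any order; one or both present.
- reamer0_c (a point): a short wooden citrus reamer lying on its side: 72 mm long, square handle 24 x 24 mm, tapering to a blunt ribbed cone at the +x end; the point is at its centre, 12 mm up; x along its length. 0.04 kg. Two or three of the three are there. 
- reamer1_c (a point): a short wooden citrus reamer lying on its side: 72 mm long, square handle 24 x 24 mm, tapering to a blunt ribbed cone at the +x end; the point is at its centre, 12 mm up; x along its length. 0.04 kg. Two or three of the three are there. 
- reamer2_c (a point): a short wooden citrus reamer lying on its side: 72 mm long, square handle 24 x 24 mm, tapering to a blunt ribbed cone at the +x end; the point is at its centre, 12 mm up; x along its length. 0.04 kg. Two or three of the three are there. 
- strainer_grip (a point): strainer lying on its rim, 150 mm long, 0.12 kg: steel dome 62 across, 28 tall at the +x end, and a square wooden handle 20 x 20. The point is in the middle of the handle's thickness (10 up), near the balance point; the handle runs from 63 behind it (-x) to the dome, whose centre is 57 ahead (+x).
- drawer (a joint): the drawer's slide in m: 0 is fully shut, 0.18 fully open; it starts 0.105 to 0.15 open. Stays where it is left; about 1 N of friction. Pushing on the handle or front shuts it.
- drawer_handle (a point): middle of the drawer's brass bar handle, 11 mm thick, 120 long (y), 35 in front of the drawer front, 62 above the counter. x points into the cabinet (the way it shuts). Front 15 thick, its top 88 above the counter; cabinet 240 wide, 100 tall. The uncovered part of the drawer begins 50 behind this point along x and is as long as the joint's value.
- drawer_floor (a point): point on the drawer's inner floor, midway across and 50 mm behind the inside of its front, 22 above the counter, moving with the drawer; the inside is 215 long (x) by 198 wide (y), with side walls 56 tall. x points into the cabinet.
- glass_reamer: the green glass reamer, a 116 mm dish 51 mm tall with a cone in it and a stub handle, at the robot's left; bystander, origin under its middle. Leave it alone.

How it is judged:
By the outcome, as a careful person would: the job done as asked, in the order asked, and still so for the second after the job is handed in, with the robot touching nothing.
Of reamer0, reamer1, reamer2 only 2 to 3 are there at a start; the rules pass over those that are not, and their reading is None.
Of box_a, box_b only 1 to 2 are there at a start; the rules pass over those that are not, and their reading is None.
At some moment in a run one of reamer0, reamer1, reamer2, strainer may be knocked a few centimetres aside while the robot is not near it.
It also fails if it takes over 210 s, if anything falls off the work surface, if the arm or the gripper's body presses on something with over 40 N, if the wrist force passes 120 N, or if a joint passes its speed limit or range.

## Working session

There is one attempt and no reset: what is moved stays moved. The work goes in short steps, Python scripts to look and compute and a tool call to move; the robot and the scene stay as the last step left them, time stands still between calls to the robot, and variables do not carry over. Pictures are saved under pics/ and viewed, and the job is handed in when it is done.

Besides the shell and the picture viewer there is one more tool, called after ">>>" as name(argument=value, ...), one argument or row to a line, values as JSON. step_arm: Moves the arm, as the interface text tells. Its arguments: {"type":"object","properties":{"commands":{"type":"array","items":{"type":"array"}},"gripper":{"type":"number"},"grip_force":{"type":"number"}},"required":["commands"]}

```bash
ls; mkdir -p pics; python3 - <<'E'
from plant import r, imaging
import cv2,numpy as np
print(r.get_state(), r.grip_depth)
for n in("scene","top"):
    c=imaging.capture(n); cv2.imwrite(f"pics/{n}0.png",c["img"][:,:,::-1]); np.savez(f"pics/{n}0.npz",**c)
    print(n,c["vfov"],c["cx"],c["cy"],c["extrinsics"].round(4).tolist())
E
```

```text
pics
{'time_s': 0.0, 'joints': array([-5.70032076e+01,  2.05907634e+01,  6.33227170e-01, -1.99336368e-02,
       -7.01359846e+01, -1.65075112e+01]), 'qd': array([ 0.01168062,  0.05989134,  0.04109378, -0.10691402,  0.03150494,
        0.01773798]), 'joint_torque': array([-3.29181212e-04, -5.82721174e+01,  2.93075484e+01,  6.99774876e+00,
        7.04835678e-03, -1.70997755e-04]), 'tcp_pos': array([ 0.19142653, -0.64677019,  0.22562671]), 'eef_rot': array([ 1.79905009e+02, -8.60915457e-03, -1.63517500e+02]), 'contact_force': array([-0.13359967, -1.13772234,  0.68350996]), 'moment': array([ 0.02452939, -0.05049353, -0.01858749]), 'gripper_width': 0.08796144775634099} 0.0188
scene 50.478134795870574 276.10129012333545 206.5194022249578 [[-0.8447, 0.3123, -0.4346, 1.0066], [0.5351, 0.5049, -0.6772, 0.7795], [0.0079, -0.8047, -0.5937, 0.7247], [0.0, 0.0, 0.0, 1.0]]
top 44.37075969242646 282.2179617335611 223.32101267378425 [[-0.0267, -0.9929, 0.1162, 0.396], [-0.9996, 0.0256, -0.011, 0.0559], [0.0079, -0.1164, -0.9932, 1.2288], [0.0, 0.0, 0.0, 1.0]]
```

View pics/scene0.png

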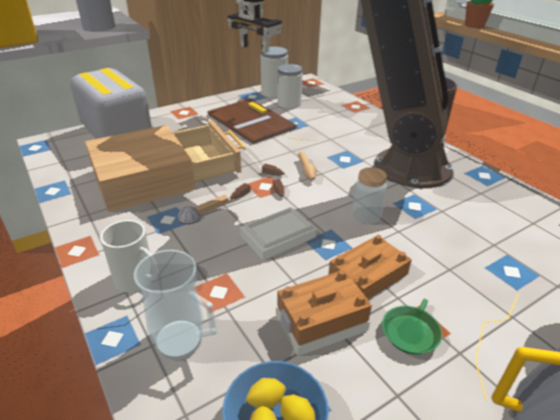

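View pics/top0.png

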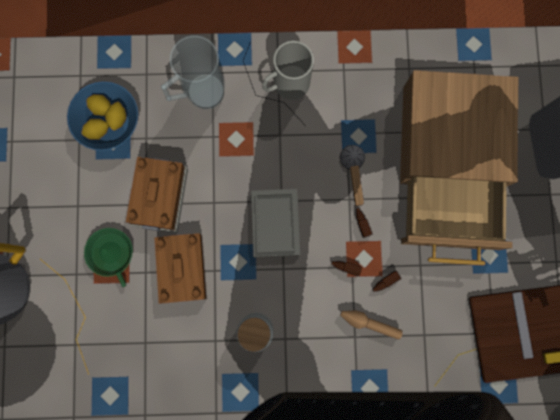

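The scene view shows the closed keeper at (325,305), the lid at (370,265), the tray at (280,232), three dark reamers near (240–280,180), the strainer at (205,210), the open drawer at (210,155), and a lighter, longer tool at (307,165). The top view shows the same things: keeper (155,190), lid (180,267), tray (275,222), reamers (362,222), (347,267) and (386,281), and strainer (355,175). I'll measure next.

```bash
cat > h.py <<'E'
import numpy as np,cv2
def load(p):
    d=np.load(p); return {k:d[k] for k in d.files}
def f(c): return 210/np.tan(np.radians(float(c["vfov"])/2))
def cloud(c):
    z=c["z_map"]; v,u=np.mgrid[0:z.shape[0],0:z.shape[1]]
    F=f(c); P=np.stack([(u-c["cx"])/F*z,(v-c["cy"])/F*z,z],-1)
    T=c["extrinsics"]; W=P@T[:3,:3].T+T[:3,3]; W[z<=0]=np.nan
    return W
def ray(c,uv,h):
    uv=np.atleast_2d(uv).astype(float); F=f(c); T=c["extrinsics"]
    d=np.c_[(uv[:,0]-c["cx"])/F,(uv[:,1]-c["cy"])/F,np.ones(len(uv))]@T[:3,:3].T
    o=T[:3,3]; h=np.broadcast_to(h,len(uv)); s=(h-o[2])/d[:,2]
    return o+d*s[:,None]
def proj(c,P):
    T=c["extrinsics"]; q=(np.atleast_2d(P)-T[:3,3])@T[:3,:3]; F=f(c)
    return np.c_[q[:,0]/q[:,2]*F+c["cx"],q[:,1]/q[:,2]*F+c["cy"]]
def cap(name,tag):
    from plant import imaging
    c=imaging.capture(name); np.savez(f"pics/{name}{tag}.npz",**c); cv2.imwrite(f"pics/{name}{tag}.png",c["img"][:,:,::-1]); return c
def crop(c,tag,x0,x1,y0,y1,s):
    im=c["img"][y0:y1,x0:x1,::-1]; cv2.imwrite(f"pics/{tag}.png",cv2.resize(im,None,fx=s,fy=s,interpolation=cv2.INTER_CUBIC))
E
python3 - <<'E'
from h import *
c=load("pics/top0.npz"); W=cloud(c)
for n,(u,v) in dict(box=(165,180),lid=(168,290),tray=(275,222),r0=(362,222),r1=(347,267),r2=(386,281),dome=(352,157),hand=(358,185),dfl=(440,205),cab=(460,120),front=(458,242),handle=(458,261),table=(300,140),glass=(108,250),long=(385,328)).items():
    print(n,W[v,u].round(4))
crop(c,"t_a",110,310,130,320,4)
crop(c,"t_b",320,520,130,345,3.7)
s=load("pics/scene0.npz")
crop(s,"s_a",170,340,120,260,4.5)
crop(s,"s_b",230,450,190,360,3.5)
E
```

```text
box [0.6371 0.3071 0.0744]
lid [0.3884 0.3064 0.0466]
tray [0.54   0.0594 0.0282]
r0 [ 0.535  -0.1454  0.026 ]
r1 [ 0.4304 -0.1057  0.0254]
r2 [ 0.3955 -0.1955  0.0241]
dome [ 0.6912 -0.128   0.0291]
hand [ 0.6252 -0.1411  0.0182]
dfl [ 0.5712 -0.3331  0.0227]
cab [ 0.7535 -0.3659  0.0996]
front [ 0.4775 -0.3473  0.0873]
handle [ 0.4359 -0.3509  0.069 ]
table [ 0.7434 -0.0067  0.0023]
glass [0.4831 0.4436 0.0462]
long [ 0.2885 -0.1867  0.0294]
```

View pics/t_a.png

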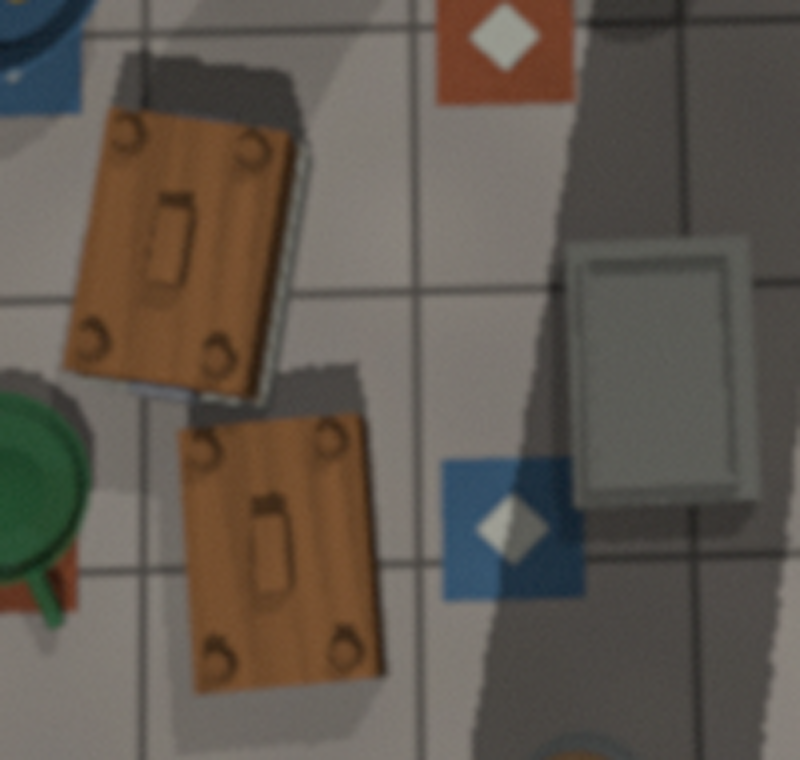

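View pics/t_b.png

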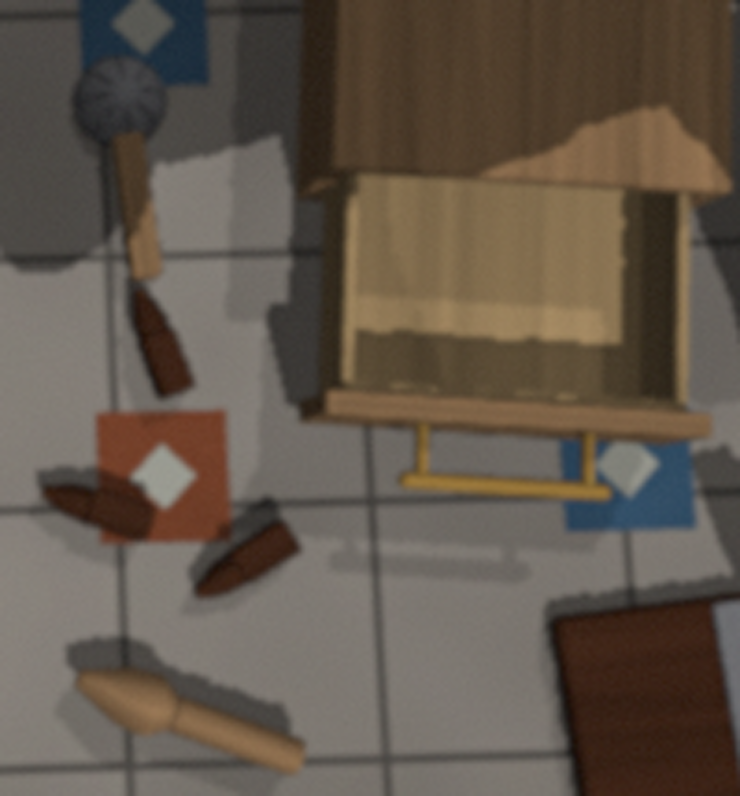

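View pics/s_a.png

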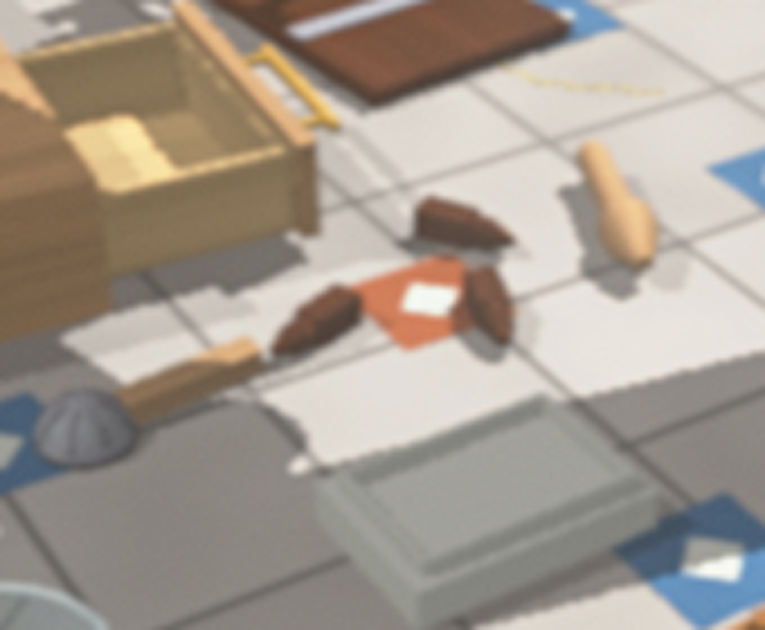

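View pics/s_b.png

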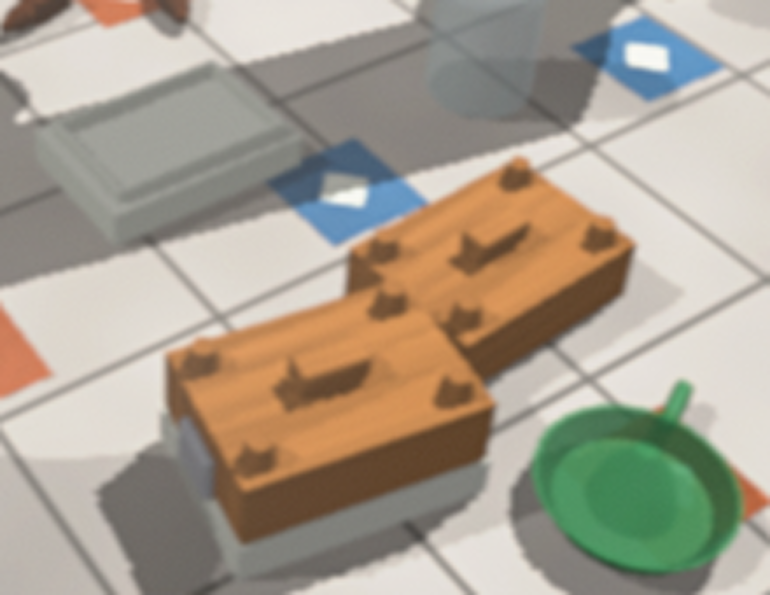

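The zoomed crops confirm one closed keeper (white base), a bare lid and three dark short reamers. The light, long pestle-like reamer isn't on the list, so it stays put. Next I'll get precise poses.

```bash
cat > m.py <<'E'
from h import *
def rect(P):
    (cx,cy),(w,h),a=cv2.minAreaRect((P[:,:2]*1000).astype(np.float32))
    if w<h: w,h,a=h,w,a+90
    a=(a+90)%180-90
    return np.round([cx,cy,w,h,a],1)
def top_rect(c,zlo,zhi,roi):   # height mask -> largest blob -> rect in mm, pixels back
    W=cloud(c); m=((W[...,2]>zlo)&(W[...,2]<zhi)&(W[...,0]>roi[0])&(W[...,0]<roi[1])&(W[...,1]>roi[2])&(W[...,1]<roi[3])).astype(np.uint8)
    m=cv2.morphologyEx(m,cv2.MORPH_OPEN,np.ones((3,3)))
    n,l,s,_=cv2.connectedComponentsWithStats(m); k=1+np.argmax(s[1:,4]); return rect(W[l==k]),s[k,4]
def brown(c,pred,roi,h,amin=60):  # pred on hsv
    hsv=cv2.cvtColor(c["img"],cv2.COLOR_RGB2HSV); m=pred(hsv).astype(np.uint8)
    v,u=np.mgrid[0:420,0:560]; X=ray(c,np.c_[u.ravel(),v.ravel()],h).reshape(420,560,3)
    m&=((X[...,0]>roi[0])&(X[...,0]<roi[1])&(X[...,1]>roi[2])&(X[...,1]<roi[3])).astype(np.uint8)
    n,l,s,cen=cv2.connectedComponentsWithStats(m); out=[]
    for k in range(1,n):
        if s[k,4]>=amin:
            q=X[l==k]; out.append((rect(q),(q[:,:2].mean(0)*1000).round(1),s[k,4],cen[k].round(0)))
    return out
E
python3 - <<'E'
from m import *
t=load("pics/top0.npz"); s=load("pics/scene0.npz")
for n,c in(("top",t),("scene",s)):
    print(n)
    W=cloud(c); 
    fl=W[(abs(W[...,2])<.01)&(W[...,0]>.35)&(W[...,0]<.8)&(abs(W[...,1])<.4)]; print("table z",np.median(fl[:,2]), fl[:,2].std())
    print("lid",top_rect(c,.038,.051,(.33,.55,.2,.4)))
    print("box",top_rect(c,.066,.079,(.45,.75,.2,.5)))
    print("trayfloor+margin",top_rect(c,.022,.042,(.42,.68,-.03,.16)))
    print("cab",top_rect(c,.093,.107,(.5,.95,-.55,-.2)))
    print("front",top_rect(c,.083,.093,(.4,.56,-.55,-.2)))
    print("handle",top_rect(c,.055,.076,(.38,.465,-.55,-.2)))
    hs=cv2.cvtColor(c["img"],cv2.COLOR_RGB2HSV)
for (u,v) in((362,226),(350,268),(386,281)): print(cv2.cvtColor(t["img"],cv2.COLOR_RGB2HSV)[v,u])
for (u,v) in((240,190),(278,187),(272,170),(260,187)): print(cv2.cvtColor(s["img"],cv2.COLOR_RGB2HSV)[v,u])
E
```

```text
top
table z 0.0006336542943086165 0.0024579222552448135
lid (array([437.9, 281.6, 152.3, 105.3,   3.5]), np.int32(2461))
box (array([610.4, 332.6, 152.9, 105.8,  -9.4]), np.int32(2588))
trayfloor+margin (array([540. ,  58.4, 157. , 108. ,   0.9]), np.int32(2982))
cab (array([ 741.3, -375.7,  247.1,  242.8,   -4.9]), np.int32(11170))
front (array([ 476.2, -379.2,  180.8,   15.3,   85.1]), np.int32(514))
handle (array([ 443.3, -348.4,  127.7,   29.3,   82.3]), np.int32(329))
scene
table z -0.0006920956481347162 0.0019654408353229035
lid (array([436.6, 282.8, 156. , 107.5,   4.1]), np.int32(1945))
box (array([609.6, 333.9, 152.9, 108.5,  -9.1]), np.int32(2880))
trayfloor+margin (array([538.2,  63.8, 161.2, 108.4,  -1.2]), np.int32(1839))
cab (array([ 739.7, -373.9,  248.8,  245.6,   84.8]), np.int32(3755))
front (array([ 478.4, -349.7,  232.9,   15.2,   84.6]), np.int32(158))
handle (array([ 440. , -315.9,   76.2,   15.4,   79.8]), np.int32(57))
[ 11 164  56]
[ 10 167  58]
[ 11 160  62]
[ 10 102 112]
[ 10  97 113]
[10 73 94]
[ 27  12 237]
```

```bash
cat >> m.py <<'E'
ROI=(.3,.66,-.28,-.02)
def reamers(tag):
    t=load(f"pics/top{tag}.npz"); s=load(f"pics/scene{tag}.npz")
    print("top"); 
    for o in brown(t,lambda h:(h[...,0]<18)&(h[...,1]>115)&(h[...,2]<95),ROI,.014): print(*o)
    print("scene")
    for o in brown(s,lambda h:(h[...,0]<18)&(h[...,1]>55)&(h[...,2]<150),ROI,.014): print(*o)
E
python3 - <<'E'
from m import *
reamers("0")
t=load("pics/top0.npz"); s=load("pics/scene0.npz")
# strainer via height
for n,c in(("top",t),("scene",s)):
    W=cloud(c)
    roi=(.54,.76,-.2,-.08)
    m=((W[...,2]>.012)&(W[...,0]>roi[0])&(W[...,0]<roi[1])&(W[...,1]>roi[2])&(W[...,1]<roi[3]))
    hh=m&(W[...,0]<.66)&(W[...,0]>.575); d=m&(W[...,0]>.664)
    for nm,k in(("handle",hh),("dome",d)): print(n,nm,rect(W[k]),k.sum(),W[k].mean(0).round(4))
# cabinet front edge near centre, and drawer front along its length (top view)
W=cloud(t)
for y in(-.30,-.36,-.42):
    b=(abs(W[...,1]-y)<.004)
    cab=W[b&(W[...,2]>.093)&(W[...,0]>.55)]; fr=W[b&(W[...,2]>.080)&(W[...,2]<.094)&(W[...,0]<.55)&(W[...,0]>.42)]; 
    bar=W[b&(W[...,2]>.055)&(W[...,2]<.076)&(W[...,0]>.38)&(W[...,0]<.455)]
    print(y,"cab front x",cab[:,0].min(),"front",fr[:,0].min(),fr[:,0].max(),"bar",bar[:,0].min() if len(bar) else None,bar[:,0].max() if len(bar) else None)
E
```

```text
top
[ 645.1 -262.    31.4   30.    86.9] [ 647.2 -259.5] 90 [406. 175.]
[ 637.2 -135.1   41.6   14.4   -2.4] [ 639.5 -135.4] 62 [355. 180.]
[ 536.6 -147.9   66.3   20.2   18. ] [ 532.4 -149.1] 197 [363. 224.]
[ 435.8 -110.4   69.4   37.7   56.8] [ 431.5 -112.8] 311 [349. 267.]
[ 394.1 -196.3   67.1   20.4  -60.1] [ 395.7 -199.9] 213 [387. 281.]
scene
[ 491.1 -266.1   44.1   41.6  -20.8] [ 487.4 -262.1] 63 [235. 168.]
[ 396.7 -195.6   69.1   45.6  -57.4] [ 398.5 -198.3] 141 [271. 170.]
[ 638.2 -252.6   55.    43.2   88.1] [ 641.6 -255.5] 130 [189. 184.]
[ 433.1 -110.3   81.8   34.2   56.9] [ 434.  -107.7] 156 [277. 187.]
[ 533.3 -146.4   78.2   34.4   20.3] [ 530.2 -147.1] 157 [241. 191.]
[ 621.7 -131.4   78.3   35.4    6.9] [ 627.6 -128.4] 181 [213. 205.]
top handle [ 619.  -139.6   82.9   21.     5.5] 299 [ 0.6189 -0.1388  0.0198]
top dome [ 694.4 -131.6   60.4   53.4  -14.7] 395 [ 0.6936 -0.1312  0.022 ]
scene handle [ 618.6 -136.9   83.    23.8    4.4] 169 [ 0.6198 -0.1349  0.0176]
scene dome [ 693.8 -127.5   57.    47.5  -11.3] 220 [ 0.6966 -0.1237  0.0199]
-0.3 cab front x 0.6243230622681432 front 0.47633358696329375 0.49492703146370953 bar 0.43500351314301133 0.4533927076035772
-0.36 cab front x 0.6184444045114716 front 0.4700866495902046 0.48421621837304885 bar 0.43129862317558243 0.4405219622434634
-0.42 cab front x 0.6141016906122474 front 0.464818859166937 0.4829656222074323 bar None None
```

```bash
cat >> m.py <<'E'
def blobs(tag,roi=ROI,zlo=.010,zhi=.034,amin=60):
    for n in("top","scene"):
        c=load(f"pics/{n}{tag}.npz"); W=cloud(c)
        m=((W[...,2]>zlo)&(W[...,2]<zhi)&(W[...,0]>roi[0])&(W[...,0]<roi[1])&(W[...,1]>roi[2])&(W[...,1]<roi[3])).astype(np.uint8)
        k,l,s,cen=cv2.connectedComponentsWithStats(m)
        for i in range(1,k):
            if s[i,4]>=amin: print(n,rect(W[l==i]),"mean",(W[l==i][:,:2].mean(0)*1000).round(1),s[i,4],cen[i].round(0))
def state():
    from plant import r
    s=r.get_state(); print("t",round(s["time_s"],2),"tcp",(s["tcp_pos"]*1000).round(1),"rot",s["eef_rot"].round(2),"j",s["joints"].round(1),"F",s["contact_force"].round(1),"w",round(s["gripper_width"]*1000,1)); return s
def plan(x,y,z,axis=None,cur=None):
    """mm target of TCP; axis = world angle of object's long axis (tool x along it, mod 180). prints twist then shift in the tool frame AFTER twist"""
    s=state(); p=s["tcp_pos"]*1000; yaw=s["eef_rot"][2]
    tw=0
    if axis is not None: tw=-(((axis-yaw)+90)%180-90)
    y2=np.radians(yaw-tw); d=np.array([x,y,z])-p
    sx=d[0]*np.cos(y2)+d[1]*np.sin(y2); sy=d[0]*np.sin(y2)-d[1]*np.cos(y2)
    print(f"target {x},{y},{z} axis {axis}: twist {tw:.1f} (alt {tw-180*np.sign(tw):.1f}) then shift [{sx:.1f},{sy:.1f},{-d[2]:.1f}]")
E
python3 - <<'E'
from m import *
blobs("0")
plan(619,-138.5,100,5)
E
```

```text
top [ 579.3 -254.1  158.7   16.1    1.6] mean [ 582.9 -252.8] 139 [406. 201.]
top [ 619.  -139.6   82.9   21.1    5.3] mean [ 618.2 -138.6] 306 [357. 188.]
top [ 543.8 -276.2   75.9    8.    -1. ] mean [ 538.2 -276.5] 92 [417. 219.]
top [ 536.  -147.8   72.    24.9   18.1] mean [ 531.3 -148.5] 284 [363. 224.]
top [ 431.  -104.5   71.9   24.1   70.4] mean [ 429.7 -106.8] 287 [347. 267.]
top [ 393.  -197.1   71.1   24.2  -58.6] mean [ 394.5 -198.6] 297 [387. 281.]
top [ 314.7 -132.3   92.3   27.6   88.3] mean [ 315.4 -123.1] 208 [357. 317.]
scene [ 394.  -194.2   70.2   28.5  -59.2] mean [ 397.6 -194.4] 146 [272. 169.]
scene [ 315.6 -129.1   91.5   28.6   89.2] mean [ 319.6 -114.1] 135 [309. 172.]
scene [ 569.9 -248.3  179.9   23.8   -3.5] mean [ 571.2 -249.9] 347 [211. 175.]
scene [ 431.9 -103.    74.1   24.6   67.5] mean [ 432.4 -102.2] 143 [279. 187.]
scene [ 535.9 -146.6   74.2   27.3   15.8] mean [ 533.4 -143.1] 164 [241. 190.]
scene [ 618.6 -136.8   82.9   23.9    4.1] mean [ 620.  -134.2] 188 [214. 202.]
t 0.1 tcp [ 191.4 -646.8  225.7] rot [ 1.7992e+02 -1.0000e-02 -1.6352e+02] j [-57.   20.6   0.6  -0.  -70.1 -16.5] F [ 0.2  0.1 -0.4] w 87.5
target 619,-138.5,100 axis 5: twist 11.5 (alt -168.5) then shift [-470.3,469.1,125.7]
```

```bash
python3 - <<'E'
from m import *
plan(522.6,-151.5,100,17.5)
E
```

```text
t 0.1 tcp [ 191.4 -646.8  225.7] rot [ 1.7992e+02 -1.0000e-02 -1.6352e+02] j [-57.   20.6   0.6  -0.  -70.1 -16.5] F [ 0.2  0.1 -0.4] w 87.5
target 522.6,-151.5,100 axis 17.5: twist -1.0 (alt 179.0) then shift [-464.8,372.8,125.7]
```

>>> step_arm(
  commands=[
    [[0,0,0],-1],
    [[-38.7,31.1,7],0],
    [[-38.7,31.1,7],0],
    [[-38.7,31.1,7],0],
    [[-38.7,31.1,7],0],
    [[-38.7,31.1,7],0],
    [[-38.7,31.1,10],0],
    [[-38.7,31.1,10],0],
    [[-38.7,31.1,10],0],
    [[-38.7,31.1,15],0],
    [[-38.7,31.1,15],0],
    [[-38.7,31.1,15],0],
    [[-38.7,31.1,15],0],
    [[0,0,0],0],
    [[0,0,0],0],
  ],
  gripper=0,
  grip_force=15,
)

```text
time_s: 1.98
tcp_pos: [0.5221, -0.1516, 0.1014]
eef_rot: [180.0, -0.0, -162.4]
contact_force: [-1.1, -0.3, -0.1]
gripper_width: 0.0877
```

```bash
python3 - <<'E'
from m import *
cap("top","1"); cap("scene","1"); blobs("1",(.3,.66,-.24,-.05))
plan(522.6,-151.5,13,17.5)
E
```

```text
top [ 428.  -113.1   53.3   24.3   71. ] mean [ 427.7 -114.3] 221 [351. 268.]
top [ 393.1 -196.1   71.1   24.6  -60.8] mean [ 394.5 -198.5] 298 [387. 281.]
top [ 313.2 -142.5   70.2   17.3   58. ] mean [ 313.9 -143.9] 96 [366. 317.]
scene [ 314.4 -128.1   93.6   30.4   88.1] mean [ 319.1 -114.3] 142 [309. 172.]
scene [ 393.  -193.2   70.6   27.1  -60.8] mean [ 397.4 -194.1] 145 [272. 169.]
scene [ 431.4 -102.4   72.    23.3   69.4] mean [ 432.3 -102.1] 139 [279. 186.]
scene [ 537.2 -145.6   76.    26.9   17.2] mean [ 532.8 -143.5] 163 [241. 190.]
scene [ 617.8 -137.    84.1   23.9    5.3] mean [ 619.9 -134.2] 189 [214. 202.]
t 2.08 tcp [ 522.  -152.4  101.9] rot [-1.7999e+02  2.0000e-02 -1.6254e+02] j [  4.4  15.  -25.4   0.  -49.6 -76.9] F [-0.   0.1 -0.1] w 87.6
target 522.6,-151.5,13 axis 17.5: twist -0.0 (alt 180.0) then shift [-0.9,0.7,88.9]
```

>>> step_arm(
  commands=[
    [[-0.5,0.5,30],0],
    [[0,0,30],0],
    [[0,0,18],0],
    [[0,0,10.5],0],
    [[0,0,0],0],
    [[0,0,0],0],
  ],
)

```text
time_s: 2.82
tcp_pos: [0.5232, -0.1514, 0.0139]
eef_rot: [-180.0, 0.1, -162.5]
contact_force: [0.6, 0.5, -0.3]
gripper_width: 0.0876
```

>>> step_arm(
  commands=[
    [[0,0,0],0],
    [[0,0,0],0],
    [[0,0,0],0],
    [[0,0,0],0],
    [[0,0,0],0],
    [[0,0,0],0],
    [[0,0,0],0],
    [[0,0,0],0],
  ],
  gripper=1,
)

```text
time_s: 3.82
tcp_pos: [0.5226, -0.1511, 0.013]
eef_rot: [180.0, -0.0, -162.5]
contact_force: [-0.3, 1.0, 0.2]
gripper_width: 0.024
```

>>> step_arm(
  commands=[
    [[0,0,-20],0],
    [[0,0,-30],0],
    [[0,0,-30],0],
    [[0,0,0],0],
  ],
)

```text
time_s: 4.32
tcp_pos: [0.5243, -0.1511, 0.0954]
eef_rot: [-179.9, 0.3, -162.5]
contact_force: [0.4, 0.9, -1.0]
gripper_width: 0.0241
```

```bash
python3 - <<'E'
from m import *
c=cap("scene","2"); crop(c,"s2",170,400,60,260,3.4)
plan(499,34,100,0)
E
```

```text
t 4.38 tcp [ 523.2 -151.    93.9] rot [-1.7998e+02  1.3000e-01 -1.6251e+02] j [  4.5  15.5 -25.9  -0.  -48.5 -77. ] F [-0.3  0.4 -0.5] w 24.1
target 499,34,100 axis 0: twist 17.5 (alt -162.5) then shift [24.2,185.0,-6.1]
```

View pics/s2.png

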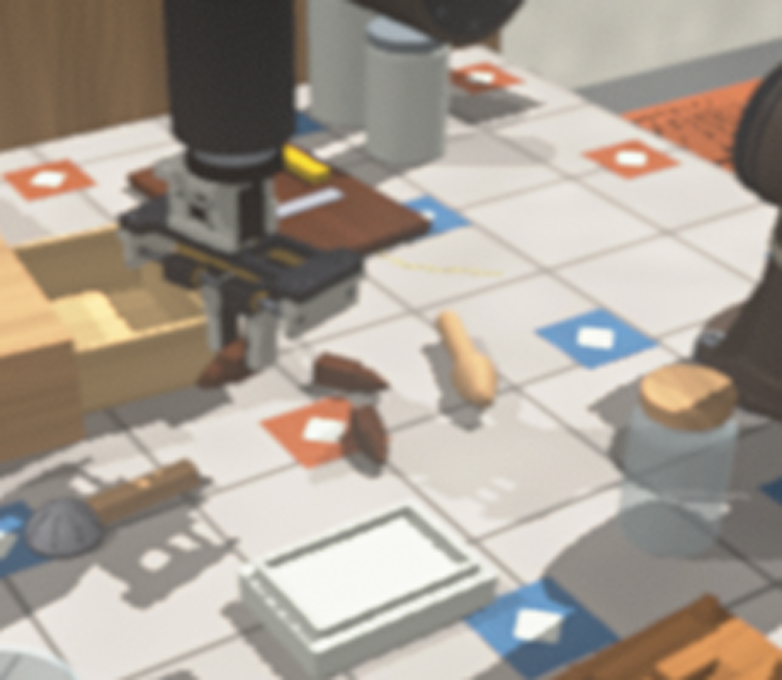

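The scene crop shows the first reamer held between the fingers at crop (225,365). The other two reamers, the strainer and the tray are undisturbed.

>>> step_arm(
  commands=[
    [[0,0,-5],9],
    [[0,0,0],8.5],
    [[4,31,0],0],
    [[4,31,0],0],
    [[4,31,0],0],
    [[4,31,0],0],
    [[4,31,0],0],
    [[4,30,0],0],
    [[0,0,0],0],
    [[0,0,0],0],
  ],
)

```text
time_s: 5.62
tcp_pos: [0.4981, 0.0336, 0.0973]
eef_rot: [-180.0, -0.1, -180.0]
contact_force: [-0.4, 0.1, -0.7]
gripper_width: 0.0237
```

```bash
python3 - <<'E'
from m import *
plan(499,34,41,0)
E
```

```text
t 5.62 tcp [498.1  33.6  97.3] rot [-1.7997e+02 -9.0000e-02 -1.7999e+02] j [  26.4   11.5  -31.    -0.   -47.6 -116.4] F [-0.4  0.1 -0.7] w 23.7
target 499,34,41 axis 0: twist 0.0 (alt -180.0) then shift [-0.9,0.4,56.3]
```

>>> step_arm(
  commands=[
    [[-1,0,25],0],
    [[0,0,20],0],
    [[0,0,11],0],
    [[0,0,0],0],
    [[0,0,0],0],
  ],
)

```text
time_s: 6.25
tcp_pos: [0.5, 0.0338, 0.0425]
eef_rot: [180.0, 0.0, 180.0]
contact_force: [0.4, -0.0, -1.2]
gripper_width: 0.0236
```

>>> step_arm(
  commands=[
    [[0,0,0],0],
    [[0,0,0],0],
    [[0,0,0],0],
    [[0,0,0],0],
  ],
  gripper=0.55,
)

```text
time_s: 6.75
tcp_pos: [0.4997, 0.034, 0.0422]
eef_rot: [180.0, 0.0, 180.0]
contact_force: [-1.0, -0.7, 0.1]
gripper_width: 0.0395
```

>>> step_arm(
  commands=[
    [[0,0,-30],0],
    [[0,0,-40],0],
    [[0,0,-20],0],
    [[0,0,0],0],
  ],
)

```text
time_s: 7.25
tcp_pos: [0.5007, 0.0344, 0.1337]
eef_rot: [179.9, 0.2, -180.0]
contact_force: [1.0, -0.7, -0.1]
gripper_width: 0.0395
```

```bash
python3 - <<'E'
from m import *
c=cap("scene","3"); crop(c,"s3",170,400,60,260,3.4); cap("top","3")
blobs("3",(.3,.66,-.24,-.05))
# r1 grip point
import math
x,y,a=431,-103.5,70
plan(x-14*math.cos(math.radians(a)),y-14*math.sin(math.radians(a)),100,a)
E
```

```text
top [ 619.1 -139.3   83.4   20.9    5.7] mean [ 618.4 -138.5] 307 [357. 188.]
top [ 431.  -104.4   71.7   23.9   70.3] mean [ 429.7 -106.6] 288 [347. 267.]
top [ 392.4 -196.7   72.3   24.5  -58.2] mean [ 394.6 -198.5] 298 [387. 281.]
top [ 314.9 -131.8   92.2   27.5   88.5] mean [ 315.6 -123. ] 202 [357. 317.]
scene [ 402.3 -205.4   44.1   26.1  -57. ] mean [ 404.4 -204. ] 96 [268. 168.]
scene [ 431.3 -103.9   75.5   23.7   70. ] mean [ 432.9 -101.4] 138 [279. 187.]
scene [ 619.1 -136.    82.7   24.     3.3] mean [ 619.8 -134. ] 184 [214. 202.]
t 7.35 tcp [499.4  33.9 131.7] rot [ 1.7998e+02 -1.0000e-02  1.7998e+02] j [  26.4    9.1  -28.5   -0.   -52.4 -116.4] F [-0.2  0.8 -0.5] w 39.4
target 426.21171799344063,-116.65569669100272,100 axis 70: twist -70.0 (alt 110.0) then shift [166.5,17.2,31.7]
```

View pics/s3.png

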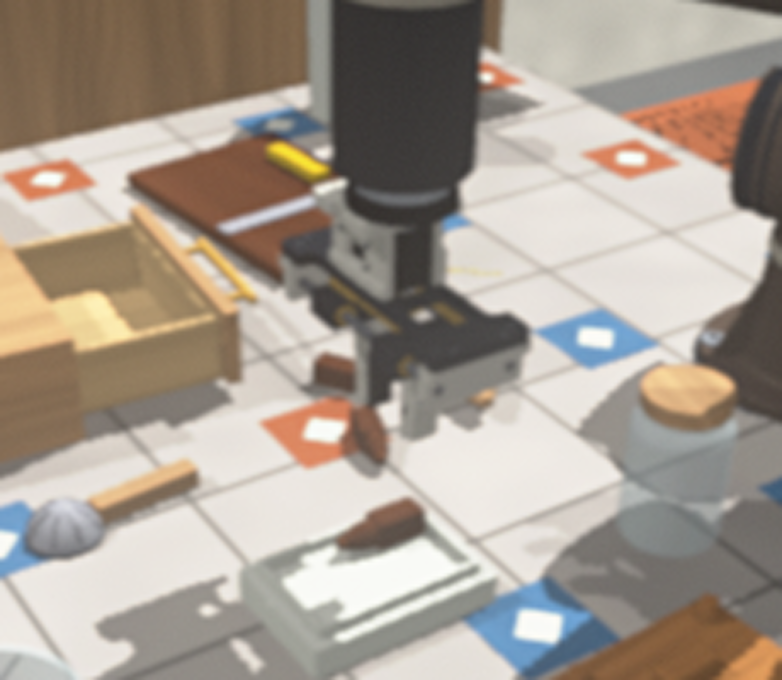

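The first reamer lies in the tray at crop (385,525). Next is r1.

>>> step_arm(
  commands=[
    [[0,0,0],-10],
    [[0,0,0],-10],
    [[0,0,0],-10],
    [[0,0,0],-10],
    [[0,0,0],-10],
    [[0,0,0],-10],
    [[0,0,0],-10],
    [[41.5,4,7],0],
    [[41.5,4,8],0],
    [[41.5,4,8],0],
    [[42,5,8],0],
    [[0,0,0],0],
    [[0,0,0],0],
  ],
  gripper=0,
)

```text
time_s: 8.98
tcp_pos: [0.4266, -0.1168, 0.1005]
eef_rot: [180.0, -0.0, -110.1]
contact_force: [0.2, -0.4, 0.1]
gripper_width: 0.0878
```

```bash
python3 - <<'E'
from m import *
cap("scene","4"); blobs("4",(.3,.66,-.24,-.05))
plan(426.2,-116.7,13,70)
E
```

```text
Traceback (most recent call last):
  File "m.py", line 29, in blobs
    c=load(f"pics/{n}{tag}.npz"); W=cloud(c)
  File "h.py", line 3, in load
    d=np.load(p); return {k:d[k] for k in d.files}
FileNotFoundError: [Errno 2] No such file or directory: 'pics/top4.npz'
```

```bash
cat >> m.py <<'E'
import os
_b=blobs
def blobs(tag,roi=ROI,**k):
    for n in("top","scene"):
        if not os.path.exists(f"pics/{n}{tag}.npz"): cap(n,tag)
    _b(tag,roi,**k)
E
python3 - <<'E'
from m import *
blobs("4",(.3,.66,-.24,-.05))
plan(426.2,-116.7,13,70)
E
```

```text
top [ 619.2 -139.7   82.6   21.3    4.7] mean [ 618.7 -138.6] 305 [357. 188.]
top [ 317.  -100.3   30.7   22.5   61.7] mean [317.3 -99.6] 99 [347. 316.]
scene [ 315.9 -129.5   93.3   31.4  -89.9] mean [ 318.7 -114.7] 146 [309. 172.]
scene [ 393.4 -194.    69.1   29.8  -61.9] mean [ 397.1 -194.1] 147 [272. 169.]
scene [ 431.8 -102.1   75.    23.2   69.3] mean [ 432.5 -101.9] 141 [279. 186.]
scene [ 618.1 -136.1   83.5   24.6    4. ] mean [ 619.9 -134.1] 190 [214. 202.]
t 9.07 tcp [ 427.2 -116.2  100.9] rot [ 1.7999e+02 -1.0000e-02 -1.0997e+02] j [ 10.5   5.9 -37.4   0.  -46.7 -30.4] F [0.3 0.3 0. ] w 87.4
target 426.2,-116.7,13 axis 70: twist 0.0 (alt -180.0) then shift [0.8,0.8,87.9]
```

>>> step_arm(
  commands=[
    [[0.5,0.5,30],0],
    [[0,0,30],0],
    [[0,0,18],0],
    [[0,0,9.5],0],
    [[0,0,0],0],
    [[0,0,0],0],
  ],
)

```text
time_s: 9.82
tcp_pos: [0.4268, -0.1168, 0.0142]
eef_rot: [-179.9, 0.0, -110.0]
contact_force: [0.1, 0.6, 0.1]
gripper_width: 0.0876
```

>>> step_arm(
  commands=[
    [[0,0,0],0],
    [[0,0,0],0],
    [[0,0,0],0],
    [[0,0,0],0],
    [[0,0,0],0],
    [[0,0,0],0],
    [[0,0,0],0],
    [[0,0,0],0],
  ],
  gripper=1,
)

```text
time_s: 10.82
tcp_pos: [0.4261, -0.117, 0.0135]
eef_rot: [180.0, -0.0, -110.0]
contact_force: [0.3, -0.4, -0.9]
gripper_width: 0.0237
```

>>> step_arm(
  commands=[
    [[0,0,-20],0],
    [[0,0,-30],0],
    [[0,0,-35],0],
    [[0,0,0],-10],
    [[0,0,0],-10],
    [[0,0,0],0],
  ],
)

```text
time_s: 11.58
tcp_pos: [0.426, -0.117, 0.0986]
eef_rot: [-180.0, 0.0, -90.1]
contact_force: [0.2, -0.5, 0.3]
gripper_width: 0.0236
```

```bash
python3 - <<'E'
from m import *
plan(588,47,100,90)
E
```

```text
t 11.57 tcp [ 426.  -117.    98.6] rot [-1.800e+02  1.000e-02 -9.008e+01] j [ 10.4   6.  -37.7  -0.  -46.3 -10.4] F [ 0.2 -0.5  0.3] w 23.6
target 588,47,100 axis 90: twist -0.1 (alt 179.9) then shift [-164.0,-162.0,-1.4]
```

>>> step_arm(
  commands=[
    [[-33,-32.5,0],0],
    [[-33,-32.5,0],0],
    [[-33,-32.5,0],0],
    [[-33,-32.5,0],0],
    [[-32,-32,0],0],
    [[0,0,0],0],
    [[0,0,0],0],
  ],
)

```text
time_s: 12.45
tcp_pos: [0.5874, 0.0468, 0.0978]
eef_rot: [179.9, -0.0, -90.2]
contact_force: [0.9, -0.1, -0.3]
gripper_width: 0.024
```

```bash
python3 - <<'E'
from m import *
plan(588,47,42,90)
E
```

```text
t 12.45 tcp [587.4  46.8  97.8] rot [ 1.799e+02 -3.000e-02 -9.016e+01] j [ 23.5  19.1 -19.8  -0.  -51.2 -23.7] F [ 0.9 -0.1 -0.3] w 24.0
target 588,47,42 axis 90: twist -0.2 (alt 179.8) then shift [-0.2,-0.6,55.8]
```

>>> step_arm(
  commands=[
    [[0,-0.5,25],0],
    [[0,0,20],0],
    [[0,0,11],0],
    [[0,0,0],0],
    [[0,0,0],0],
  ],
)

```text
time_s: 13.08
tcp_pos: [0.589, 0.0469, 0.0433]
eef_rot: [-179.9, 0.0, -90.0]
contact_force: [-0.6, -0.3, -0.4]
gripper_width: 0.0239
```

>>> step_arm(
  commands=[
    [[0,0,0],0],
    [[0,0,0],0],
    [[0,0,0],0],
    [[0,0,0],0],
  ],
  gripper=0.6,
)

```text
time_s: 13.58
tcp_pos: [0.5887, 0.047, 0.0427]
eef_rot: [-180.0, 0.0, -90.0]
contact_force: [-0.1, -0.2, -0.2]
gripper_width: 0.0349
```

>>> step_arm(
  commands=[
    [[0,0,-30],0],
    [[0,0,-40],0],
    [[0,0,-20],0],
    [[0,0,0],0],
  ],
)

```text
time_s: 14.08
tcp_pos: [0.5897, 0.0474, 0.1345]
eef_rot: [-179.8, 0.1, -90.0]
contact_force: [-0.4, -0.1, -1.3]
gripper_width: 0.0351
```

```bash
python3 - <<'E'
from m import *
c=cap("scene","5"); crop(c,"s5",170,400,60,260,3.4); cap("top","5")
blobs("5",(.3,.66,-.24,-.05))
import math
x,y,a=393.3,-195.5,120.5
plan(x-14*math.cos(math.radians(a)),y-14*math.sin(math.radians(a)),100,a)
E
```

```text
top [ 619.2 -139.4   82.4   21.2    4.9] mean [ 618.3 -138.6] 308 [357. 188.]
top [ 392.6 -196.5   71.6   24.3  -60.1] mean [ 394.5 -198.7] 294 [387. 281.]
top [ 314.8 -132.1   92.5   27.6   88.8] mean [ 315.7 -122.4] 209 [356. 317.]
scene [ 314.1 -129.    94.5   30.2   84.4] mean [ 319.5 -113.9] 140 [309. 172.]
scene [ 619.3 -136.6   82.5   24.5    3.1] mean [ 620.1 -133.9] 192 [214. 202.]
t 14.18 tcp [588.3  47.  132.2] rot [ 1.7998e+02  1.0000e-02 -9.0020e+01] j [ 23.5  17.1 -17.5  -0.  -55.4 -23.5] F [-0.   0.5 -0.2] w 34.9
target 400.4055370814499,-207.56280824618136,100 axis 120.5: twist -30.5 (alt 149.5) then shift [124.0,291.1,32.2]
```

View pics/s5.png

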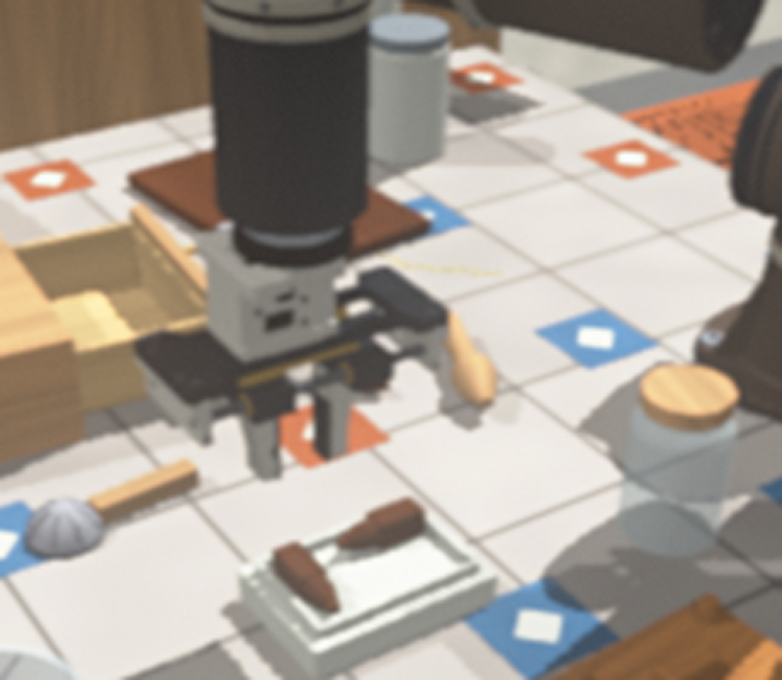

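Two reamers lie in the tray. Next is r2.

>>> step_arm(
  commands=[
    [[0,0,0],-10],
    [[0,0,0],-10],
    [[0,0,0],-10.5],
    [[15.5,36.4,0],0],
    [[15.5,36.4,0],0],
    [[15.5,36.4,0],0],
    [[15.5,36.4,0],0],
    [[15.5,36.4,8],0],
    [[15.5,36.4,8],0],
    [[15.5,36.4,8],0],
    [[15.5,36.4,8],0],
    [[0,0,0],0],
    [[0,0,0],0],
  ],
  gripper=0,
)

```text
time_s: 15.8
tcp_pos: [0.4004, -0.2077, 0.1]
eef_rot: [179.9, 0.0, -59.6]
contact_force: [0.4, 0.2, -0.0]
gripper_width: 0.088
```

```bash
python3 - <<'E'
from m import *
blobs("6",(.3,.66,-.24,-.05))
plan(400.2,-208,13,120.5)
E
```

```text
top [ 619.  -139.4   83.2   20.3    5.3] mean [ 618.6 -138.6] 308 [357. 188.]
scene [ 315.9 -127.4   94.1   30.8   89.8] mean [ 319.4 -114.1] 132 [309. 172.]
scene [ 395.  -192.3   71.8   28.7  -65.9] mean [ 397.6 -194.5] 147 [272. 169.]
scene [ 618.7 -136.7   82.4   25.9    6.7] mean [ 618.8 -134. ] 185 [214. 202.]
t 15.9 tcp [ 401.1 -207.3  100.4] rot [179.99   0.   -59.48] j [ -2.2   6.8 -36.5   0.  -46.7  32.7] F [ 0.9 -0.3 -0.1] w 87.6
target 400.2,-208,13 axis 120.5: twist 0.0 (alt -180.0) then shift [0.2,1.1,87.4]
```

>>> step_arm(
  commands=[
    [[0,0.5,30],0],
    [[0,0,30],0],
    [[0,0,18],0],
    [[0,0,9.5],0],
    [[0,0,0],0],
    [[0,0,0],0],
  ],
)

```text
time_s: 16.65
tcp_pos: [0.4009, -0.2078, 0.0137]
eef_rot: [-180.0, -0.0, -59.5]
contact_force: [-0.7, -0.3, -0.4]
gripper_width: 0.0881
```

>>> step_arm(
  commands=[
    [[0,0,0],0],
    [[0,0,0],0],
    [[0,0,0],0],
    [[0,0,0],0],
    [[0,0,0],0],
    [[0,0,0],0],
    [[0,0,0],0],
    [[0,0,0],0],
  ],
  gripper=1,
)

```text
time_s: 17.65
tcp_pos: [0.4002, -0.2079, 0.013]
eef_rot: [180.0, 0.0, -59.5]
contact_force: [-0.8, -0.3, 0.1]
gripper_width: 0.0241
```

>>> step_arm(
  commands=[
    [[0,0,-20],0],
    [[0,0,-30],0],
    [[0,0,-35],0],
    [[0,0,0],-10],
    [[0,0,0],-10],
    [[0,0,0],-10],
    [[0,0,0],-10],
    [[0,0,0],-10],
    [[0,0,0],-9.5],
    [[0,0,0],0],
  ],
)

```text
time_s: 18.9
tcp_pos: [0.4001, -0.2078, 0.098]
eef_rot: [-180.0, 0.0, -0.1]
contact_force: [0.1, -0.6, -0.0]
gripper_width: 0.0243
```

```bash
python3 - <<'E'
from m import *
plan(527,84,100,0)
E
```

```text
t 18.9 tcp [ 400.1 -207.8   98. ] rot [-1.8e+02  1.0e-02 -8.0e-02] j [ -2.3   6.9 -36.7  -0.  -46.4  92.2] F [ 0.1 -0.6 -0. ] w 24.3
target 527,84,100 axis 0: twist -0.1 (alt 179.9) then shift [126.9,-291.8,-2.0]
```

>>> step_arm(
  commands=[
    [[16.2,-36.5,0],0],
    [[16.2,-36.5,0],0],
    [[16.2,-36.5,0],0],
    [[16.2,-36.5,0],0],
    [[16.2,-36.5,0],0],
    [[16.2,-36.5,0],0],
    [[16.2,-36.5,0],0],
    [[16.2,-36.3,0],0],
    [[0,0,0],0],
    [[0,0,0],0],
  ],
)

```text
time_s: 20.15
tcp_pos: [0.5293, 0.0837, 0.0976]
eef_rot: [180.0, 0.1, -0.1]
contact_force: [-0.5, -0.8, -0.3]
gripper_width: 0.0239
```

```bash
python3 - <<'E'
from m import *
plan(530,84,42,0)
E
```

```text
t 20.15 tcp [529.3  83.7  97.6] rot [ 1.7998e+02  6.0000e-02 -1.4000e-01] j [ 30.   14.6 -26.6  -0.  -48.9  59.9] F [-0.5 -0.8 -0.3] w 23.9
target 530,84,42 axis 0: twist -0.1 (alt 179.9) then shift [0.7,-0.3,55.6]
```

>>> step_arm(
  commands=[
    [[0,0,25],0],
    [[0,0,20],0],
    [[0,0,11],0],
    [[0,0,0],0],
    [[0,0,0],0],
  ],
)

```text
time_s: 20.78
tcp_pos: [0.5303, 0.0838, 0.0428]
eef_rot: [-180.0, -0.1, -0.0]
contact_force: [-0.4, -0.0, 0.6]
gripper_width: 0.0237
```

>>> step_arm(
  commands=[
    [[0,0,0],0],
    [[0,0,0],0],
    [[0,0,0],0],
    [[0,0,0],0],
  ],
  gripper=0.58,
)

```text
time_s: 21.28
tcp_pos: [0.5299, 0.084, 0.0422]
eef_rot: [-180.0, -0.0, -0.0]
contact_force: [0.6, 0.1, 0.8]
gripper_width: 0.036
```

>>> step_arm(
  commands=[
    [[0,0,-30],0],
    [[0,0,-40],0],
    [[0,0,-20],0],
    [[0,0,0],0],
  ],
)

```text
time_s: 21.78
tcp_pos: [0.5308, 0.0844, 0.1338]
eef_rot: [-179.9, -0.2, 0.0]
contact_force: [-0.0, 0.3, -0.8]
gripper_width: 0.0367
```

```bash
python3 - <<'E'
from m import *
c=cap("scene","7"); crop(c,"s7",170,400,60,260,3.4); cap("top","7")
for n in("top","scene"):
    c=load(f"pics/{n}7.npz")
    print(n,"lid",top_rect(c,.038,.051,(.33,.55,.2,.4)),"box",top_rect(c,.066,.079,(.45,.75,.2,.5)))
plan(437.3,282,150,3.7)
E
```

```text
top lid (array([404.6, 246.4,  80.2,  39.1,   4.4]), np.int32(404)) box (array([616.3, 332. , 140.7, 106.2,  -9.2]), np.int32(1960))
scene lid (array([436.8, 282.3, 154.9, 107.4,   3.5]), np.int32(1941)) box (array([609.4, 334.1, 153.2, 107.5,  -9.1]), np.int32(2880))
t 21.88 tcp [529.5  83.8 131.7] rot [-1.7999e+02  2.0000e-02 -2.0000e-02] j [ 29.9  12.4 -24.3  -0.  -53.4  60. ] F [-0.9 -0.2 -0.4] w 36.6
target 437.3,282,150 axis 3.7: twist -3.7 (alt 176.3) then shift [-79.2,-203.7,-18.3]
```

View pics/s7.png

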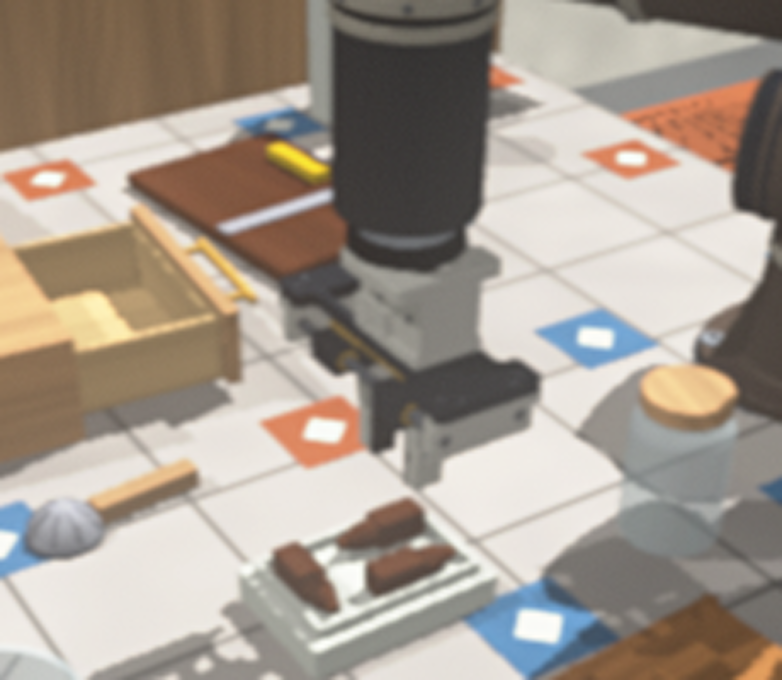

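All three reamers lie in the tray at crop (300,575), (385,525) and (405,565). I'll refine the lid by its lugs and bar, and the tray, before lifting.

```bash
cat >> m.py <<'E'
def bar(c,ztop,cx,cy):
    W=cloud(c)*1000; m=(abs(W[...,2]-(ztop+17))<5)&(abs(W[...,0]-cx)<40)&(abs(W[...,1]-cy)<30)
    m2=(W[...,2]>ztop+7)&(W[...,2]<ztop+20)&(abs(W[...,0]-cx)<90)&(abs(W[...,1]-cy)<75)&~((abs(W[...,0]-cx)<40)&(abs(W[...,1]-cy)<28))
    k,l,s,_=cv2.connectedComponentsWithStats(m2.astype(np.uint8))
    L=[W[l==i][:,:2].mean(0).round(1).tolist() for i in range(1,k) if s[i,4]>=4]
    q=W[m]; return rect(q/1000), q[:,:2].mean(0).round(1), m.sum(), "lugs",L, np.mean(L,0).round(1)
E
python3 - <<'E'
from m import *
for tag in("0",):
  for n in("top","scene"):
    c=load(f"pics/{n}{tag}.npz")
    print(n,"lid",*bar(c,46,437,282)); print(n,"box",*bar(c,73,610,333))
for n,tg in(("top","0"),("scene","7"),("scene","0")):
    c=load(f"pics/{n}{tg}.npz")
    print(n,"tray",top_rect(c,.020,.042,(.45,.63,-.03,.13)))
E
```

```text
top lid [438.1 281.4  43.7  20.3   3.6] [437.2 281. ] 160 lugs [[499.7, 248.6], [494.6, 320.0], [380.6, 240.7], [375.1, 312.3]] [437.5 280.4]
top box [609.7 332.8  43.9  21.4  -8.1] [609.7 332.1] 172 lugs [[674.0, 357.4], [662.0, 286.5], [556.1, 377.2], [544.3, 306.5]] [609.1 331.9]
scene lid [438.1 283.2  45.1  21.1   3.9] [439.2 284.4] 139 lugs [[382.0, 244.4], [376.8, 315.6], [500.7, 252.5], [496.4, 324.3]] [439.  284.2]
scene box [610.1 334.   44.   21.8 -10.9] [611. 336.] 204 lugs [[545.8, 310.5], [664.0, 290.6], [557.6, 381.1], [675.7, 361.4]] [610.8 335.9]
top tray (array([540. ,  58.4, 157. , 108. ,   0.9]), np.int32(3008))
scene tray (array([ 5.388e+02,  6.250e+01,  1.601e+02,  1.093e+02, -5.000e-01]), np.int32(1320))
scene tray (array([538.2,  63.8, 161.2, 108.4,  -1.2]), np.int32(1886))
```

```bash
cat >> m.py <<'E'
def edges(c,zlo,zhi,cx,cy,L,Wd,yaw):
    """refine rectangle: bin boundary points of height mask in local frame, line-fit each side (mm)"""
    P=cloud(c)*1000; m=(P[...,2]>zlo)&(P[...,2]<zhi); q=P[m][:,:2]-[cx,cy]
    a=np.radians(yaw); u=q@[np.cos(a),np.sin(a)]; v=q@[-np.sin(a),np.cos(a)]
    k=(abs(u)<L/2+15)&(abs(v)<Wd/2+15); u,v=u[k],v[k]; res={}
    for nm,A,B,h in(("x",u,v,Wd/2),("y",v,u,L/2)):
        for s in(1,-1):
            bs=np.arange(-h+10,h-10,4.); ex=[(b+2,(s*A[(B>=b)&(B<b+4)]).max()*s) for b in bs if ((B>=b)&(B<b+4)).any()]
            ex=np.array(ex); f=np.polyfit(ex[:,0],ex[:,1],1); res[nm+"+-"[s<0]]=(f[1].round(1),np.degrees(np.arctan(f[0])).round(2))
    du=(res["x+"][0]+res["x-"][0])/2; dv=(res["y+"][0]+res["y-"][0])/2
    print(res,"centre",cx+du*np.cos(a)-dv*np.sin(a),cy+du*np.sin(a)+dv*np.cos(a))
E
python3 - <<'E'
from m import *
edges(load("pics/top0.npz"),18,42,540,58.5,156,108,0)
edges(load("pics/scene0.npz"),23,42,540,58.5,156,108,0)
edges(load("pics/top0.npz"),38,51,438,282,152,104,3.7)
edges(load("pics/scene0.npz"),40,51,438,282,152,104,3.7)
E
```

```text
{'x+': (np.float64(76.9), np.float64(-1.13)), 'x-': (np.float64(-77.9), np.float64(-1.39)), 'y+': (np.float64(52.9), np.float64(1.11)), 'y-': (np.float64(-52.9), np.float64(0.8))} centre 539.5 58.5
{'x+': (np.float64(76.6), np.float64(-0.18)), 'x-': (np.float64(-74.0), np.float64(0.55)), 'y+': (np.float64(55.6), np.float64(1.0)), 'y-': (np.float64(-43.4), np.float64(0.58))} centre 541.3 64.6
{'x+': (np.float64(76.4), np.float64(1.45)), 'x-': (np.float64(-75.2), np.float64(-0.49)), 'y+': (np.float64(50.7), np.float64(-0.03)), 'y-': (np.float64(-52.4), np.float64(0.08))} centre 438.6536018329783 281.1904911094204
{'x+': (np.float64(73.0), np.float64(-0.5)), 'x-': (np.float64(-72.8), np.float64(2.56)), 'y+': (np.float64(52.7), np.float64(0.16)), 'y-': (np.float64(-49.0), np.float64(3.79))} centre 437.98040679155923 283.8525971246288
```

>>> step_arm(
  commands=[
    [[0,0,-10],-3.7],
    [[-13.2,-34,-2],0],
    [[-13.2,-34,-2],0],
    [[-13.2,-34,-2],0],
    [[-13.2,-34,-1],0],
    [[-13.2,-34,-1],0],
    [[-13.2,-34,0],0],
    [[0,0,0],0],
    [[0,0,0],0],
  ],
  gripper=0,
  grip_force=40,
)

```text
time_s: 23.0
tcp_pos: [0.4372, 0.2818, 0.149]
eef_rot: [179.9, 0.1, 3.7]
contact_force: [0.2, -0.3, 0.5]
gripper_width: 0.0878
```

```bash
python3 - <<'E'
from m import *
plan(438,282.2,50,3.7)
cap("top","8")
edges(load("pics/top8.npz"),18,42,540,58.5,156,108,0)
E
```

```text
t 23.0 tcp [437.2 281.8 149. ] rot [1.7991e+02 8.0000e-02 3.7200e+00] j [ 54.4   9.9 -24.9  -0.  -55.4  39.3] F [ 0.2 -0.3  0.5] w 87.8
target 438,282.2,50 axis 3.7: twist 0.0 (alt -180.0) then shift [0.8,-0.3,99.0]
{'x+': (np.float64(76.9), np.float64(-0.81)), 'x-': (np.float64(-77.9), np.float64(-0.72)), 'y+': (np.float64(52.9), np.float64(1.11)), 'y-': (np.float64(-52.9), np.float64(0.78))} centre 539.5 58.5
```

>>> step_arm(
  commands=[
    [[0.3,0,35],0],
    [[0,0,35],0],
    [[0,0,19],0],
    [[0,0,10],0],
    [[0,0,0],0],
    [[0,0,0],0],
  ],
)

```text
time_s: 23.8
tcp_pos: [0.4385, 0.2826, 0.0518]
eef_rot: [-180.0, -0.1, 3.7]
contact_force: [0.4, 0.1, 1.0]
gripper_width: 0.0876
```

>>> step_arm(
  commands=[
    [[0,0,0],0],
    [[0,0,0],0],
    [[0,0,0],0],
    [[0,0,0],0],
    [[0,0,0],0],
    [[0,0,0],0],
    [[0,0,0],0],
    [[0,0,0],0],
  ],
  gripper=1,
)

```text
time_s: 24.8
tcp_pos: [0.4379, 0.2823, 0.051]
eef_rot: [180.0, 0.0, 3.7]
contact_force: [0.0, -1.4, -0.6]
gripper_width: 0.0195
```

```bash
python3 - <<'E'
from m import *
state(); cap("scene","9"); edges(load("pics/scene9.npz"),40,51,438,282,152,104,3.7)
E
```

```text
t 24.8 tcp [437.9 282.3  51. ] rot [1.7999e+02 1.0000e-02 3.6900e+00] j [ 54.4  16.9 -31.2   0.  -41.9  39.3] F [ 0.  -1.4 -0.6] w 19.5
{'x+': (np.float64(73.0), np.float64(-0.13)), 'x-': (np.float64(-25.2), np.float64(-32.15)), 'y+': (np.float64(53.3), np.float64(0.16)), 'y-': (np.float64(-26.4), np.float64(-33.0))} centre 460.9822237307028 296.9642872330065
```

>>> step_arm(
  commands=[
    [[0,0,-10],0],
    [[0,0,-25],0],
    [[0,0,-35],0],
    [[0,0,-25],0],
    [[0,0,0],2.8],
    [[0,0,0],0],
    [[0,0,0],0],
  ],
)

```text
time_s: 25.72
tcp_pos: [0.4377, 0.2821, 0.1459]
eef_rot: [180.0, 0.0, 0.9]
contact_force: [-0.4, 0.2, -2.5]
gripper_width: 0.0196
```

```bash
python3 - <<'E'
from m import *
plan(540,59.3,150,0.9)
E
```

```text
t 25.73 tcp [437.7 282.1 145.9] rot [1.7997e+02 3.0000e-02 9.4000e-01] j [ 54.4  10.1 -25.1  -0.  -54.9  36.5] F [-0.4  0.2 -2.5] w 19.6
target 540,59.3,150 axis 0.9: twist 0.0 (alt -180.0) then shift [98.8,224.4,-4.1]
```

>>> step_arm(
  commands=[
    [[14.1,32,-2],0],
    [[14.1,32,-2],0],
    [[14.1,32,0],0],
    [[14.1,32,0],0],
    [[14.1,32,0],0],
    [[14.1,32,0],0],
    [[14.2,32.4,0],0],
    [[0,0,0],0],
    [[0,0,0],0],
    [[0,0,0],0],
  ],
)

```text
time_s: 26.98
tcp_pos: [0.54, 0.0601, 0.1499]
eef_rot: [180.0, 0.0, 0.9]
contact_force: [-0.7, 1.1, -3.3]
gripper_width: 0.0196
```

```bash
python3 - <<'E'
from m import *
plan(540,59.3,110,0.9)
c=cap("scene","10"); crop(c,"s10",170,400,60,260,3.4)
E
```

```text
t 26.98 tcp [540.   60.1 149.9] rot [1.8e+02 2.0e-02 9.5e-01] j [ 27.   11.9 -22.1  -0.  -56.   63.9] F [-0.7  1.1 -3.3] w 19.6
target 540,59.3,110 axis 0.9: twist 0.0 (alt -180.0) then shift [0.0,0.8,39.9]
```

View pics/s10.png

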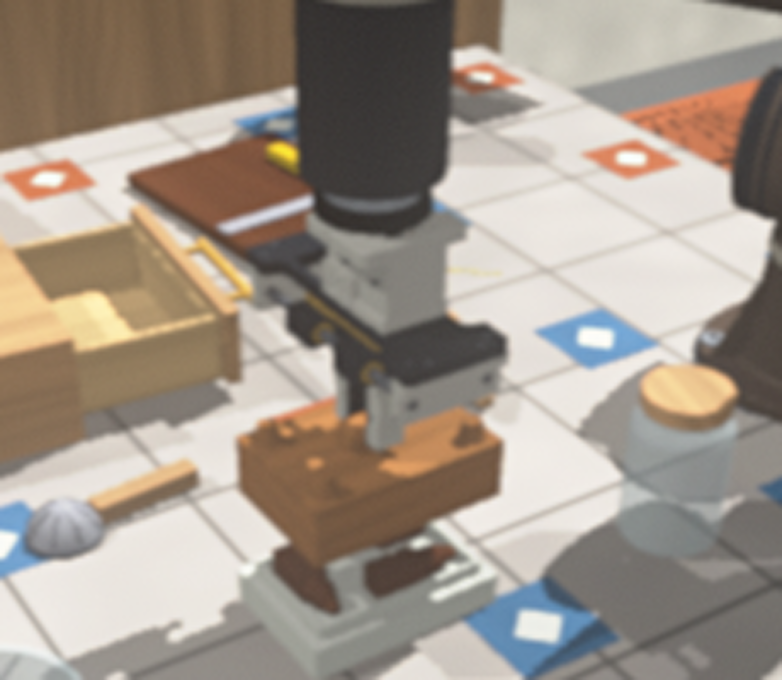

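>>> step_arm(
  commands=[
    [[0,0.8,25],0],
    [[0,0,20],0],
    [[0,0,10],0],
    [[0,0,0],0],
    [[0,0,0],0],
  ],
)

```text
time_s: 27.65
tcp_pos: [0.5408, 0.0591, 0.0958]
eef_rot: [-180.0, -0.1, 0.9]
contact_force: [-0.1, -0.5, -3.5]
gripper_width: 0.0196
```

```bash
python3 - <<'E'
from m import *
state()
c=cap("scene","11"); crop(c,"s11",230,330,170,260,8)
E
```

```text
t 27.65 tcp [540.8  59.1  95.8] rot [-1.7998e+02 -6.0000e-02  9.2000e-01] j [ 26.9  15.4 -25.8   0.  -48.8  64. ] F [-0.1 -0.5 -3.5] w 19.6
```

View pics/s11.png

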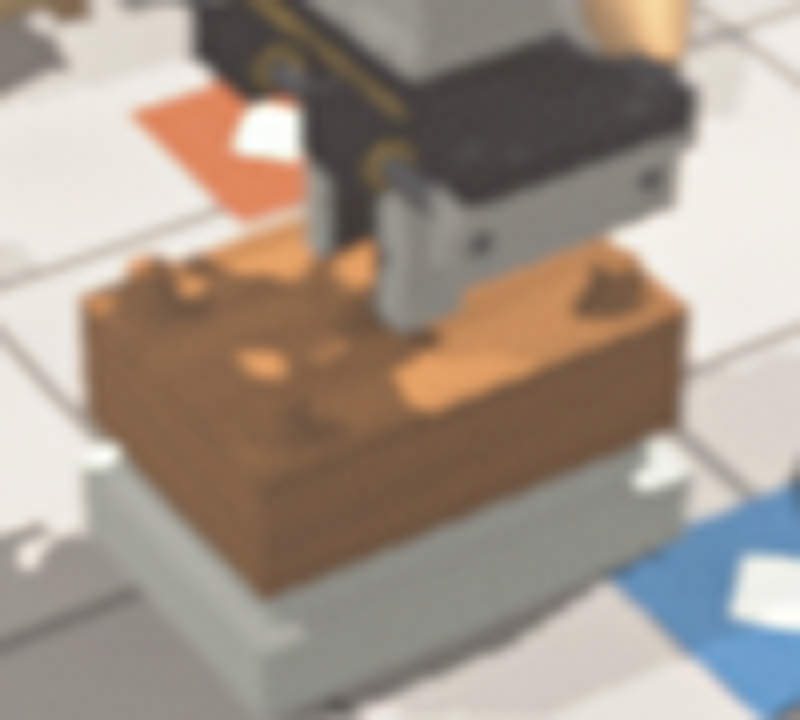

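The lid is centred over the tray: its bottom corner at crop (265,595) sits directly above the tray corner at (265,640). I'll lower it gently.

>>> step_arm(
  commands=[
    [[0,0,4],0],
    [[0,0,4],0],
    [[0,0,2],0],
    [[0,0,0],0],
  ],
)

```text
time_s: 28.2
tcp_pos: [0.5401, 0.0586, 0.0848]
eef_rot: [180.0, 0.0, 0.9]
contact_force: [0.5, -0.1, -4.3]
gripper_width: 0.02
```

```bash
python3 - <<'E'
from m import *
state()
E
```

```text
t 28.2 tcp [540.1  58.6  84.8] rot [1.7999e+02 2.0000e-02 8.9000e-01] j [ 26.9  16.1 -26.5   0.  -47.4  64. ] F [ 0.5 -0.1 -4.3] w 20.0
```

No contact force, so it is past the lip top. Seating it.

>>> step_arm(
  commands=[
    [[0,0,3],0],
    [[0,0,2],0],
    [[0,0,1.5],0],
    [[0,0,0],0],
    [[0,0,0],0],
  ],
)

```text
time_s: 28.82
tcp_pos: [0.5403, 0.0588, 0.0786]
eef_rot: [-180.0, -0.0, 0.9]
contact_force: [0.7, 0.2, -2.6]
gripper_width: 0.0192
```

```bash
python3 - <<'E'
from m import *
state()
E
```

```text
t 28.82 tcp [540.3  58.8  78.6] rot [-180.     -0.      0.89] j [ 26.9  16.6 -26.8   0.  -46.6  64. ] F [ 0.7  0.2 -2.6] w 19.2
```

>>> step_arm(
  commands=[
    [[0,0,1],0],
    [[0,0,0.7],0],
    [[0,0,0],0],
    [[0,0,0],0],
  ],
)

```text
time_s: 29.32
tcp_pos: [0.5404, 0.0588, 0.078]
eef_rot: [-180.0, -0.0, 0.9]
contact_force: [-3.5, 0.2, 7.9]
gripper_width: 0.0194
```

```bash
python3 - <<'E'
from m import *
state()
E
```

```text
t 29.32 tcp [540.4  58.8  78. ] rot [-1.8e+02 -5.0e-02  9.2e-01] j [ 26.9  16.6 -26.9   0.  -46.4  64. ] F [-3.5  0.2  7.9] w 19.4
```

>>> step_arm(
  commands=[
    [[0,0,0],0],
    [[0,0,0],0],
    [[0,0,0],0],
    [[0,0,0],0],
    [[0,0,0],0],
  ],
  gripper=0.4,
)

```text
time_s: 29.95
tcp_pos: [0.5403, 0.0587, 0.0768]
eef_rot: [180.0, 0.0, 0.9]
contact_force: [0.1, 0.5, -0.1]
gripper_width: 0.0523
```

>>> step_arm(
  commands=[
    [[0,0,-15],0],
    [[0,0,-30],0],
    [[0,0,-35],0],
    [[0,0,-35],0],
    [[0,0,0],0],
  ],
)

```text
time_s: 30.58
tcp_pos: [0.5421, 0.0593, 0.1961]
eef_rot: [-179.9, -0.4, 0.9]
contact_force: [0.7, -0.7, -0.6]
gripper_width: 0.0529
```

```bash
python3 - <<'E'
from m import *
c=cap("scene","12"); crop(c,"s12",200,360,130,280,5)
W=cloud(c); m=(abs(W[...,0]-.54)<.06)&(abs(W[...,1]-.06)<.045)&(W[...,2]>.05)&(W[...,2]<.08); print("lid top z",np.median(W[m][:,2]))
edges(c,68,78,540,59,152,104,0.9); print(*bar(c,73,540,59))
for n in("scene",): print("box",*bar(c,73,610,333))
plan(610,333.5,175,-9.5)
E
```

```text
lid top z 0.07221105713068149
{'x+': (np.float64(75.1), np.float64(-0.21)), 'x-': (np.float64(-71.0), np.float64(5.46)), 'y+': (np.float64(53.5), np.float64(0.36)), 'y-': (np.float64(-47.1), np.float64(0.54))} centre 541.9994836811896 62.231805224430545
[ 5.394e+02  6.080e+01  4.290e+01  2.140e+01 -5.000e-01] [541.   62.5] 109 lugs [[481.3, 24.8], [480.2, 97.2], [600.8, 27.4], [599.8, 99.2]] [540.5  62.2]
box [609.4 334.1  45.   22.  -10. ] [611.3 336. ] 204 lugs [[546.0, 310.7], [663.6, 290.7], [557.9, 380.7], [675.6, 361.3]] [610.8 335.8]
t 30.62 tcp [541.   59.  194.2] rot [-179.91   -0.2     0.89] j [ 26.9   9.5 -18.8   0.  -61.5  64. ] F [-0.6 -0.2 -0.7] w 52.3
target 610,333.5,175 axis -9.5: twist 10.4 (alt -169.6) then shift [22.7,-282.1,19.2]
```

View pics/s12.png

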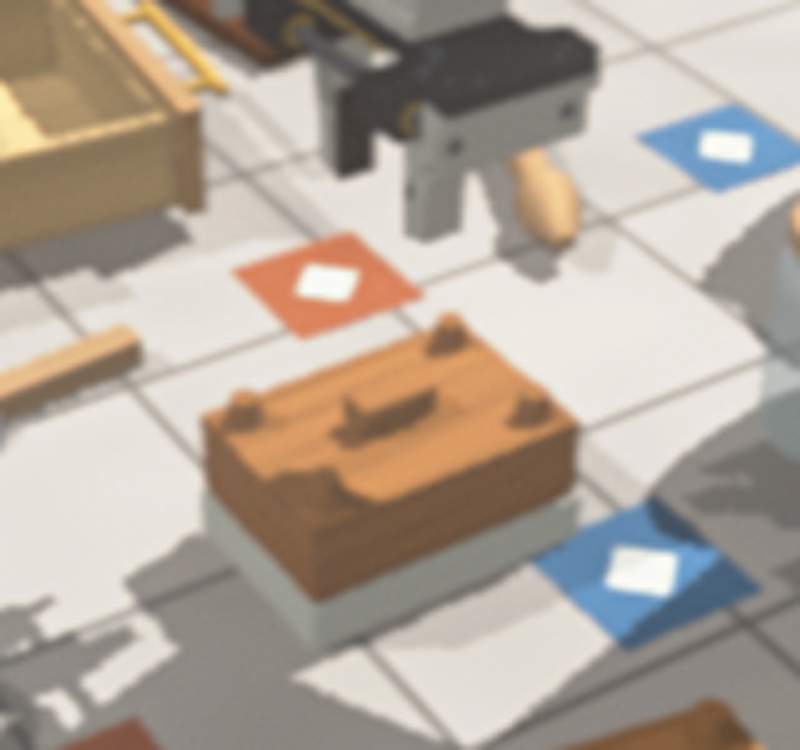

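The lid sits flush on the tray with an even white margin around it; its corners in the crop are (205,420), (315,600) and (575,500). Next is the keeper.

>>> step_arm(
  commands=[
    [[0,0,0],10.4],
    [[3.2,-40,2],0],
    [[3.2,-40,2],0],
    [[3.2,-40,3],0],
    [[3.2,-40,3],0],
    [[3.2,-40,3],0],
    [[3.2,-41,3],0],
    [[3.5,-41,3],0],
    [[0,0,0],0],
    [[0,0,0],0],
    [[0,0,0],0],
  ],
  gripper=0,
)

```text
time_s: 32.0
tcp_pos: [0.6091, 0.3322, 0.173]
eef_rot: [180.0, 0.0, -9.6]
contact_force: [-0.7, 0.2, -0.5]
gripper_width: 0.0872
```

```bash
python3 - <<'E'
from m import *
plan(610,333.5,78,-9.5)
c=cap("top","13"); print(top_rect(c,.066,.082,(.45,.65,-.03,.15))); print(*bar(c,73,540,59)); edges(c,66,80,540,59,152,104,0.9)
E
```

```text
t 32.0 tcp [609.1 332.2 173. ] rot [ 1.7999e+02  1.0000e-02 -9.5500e+00] j [ 44.7  24.2  -0.8  -0.  -65.   35.8] F [-0.7  0.2 -0.5] w 87.2
target 610,333.5,78 axis -9.5: twist -0.1 (alt 179.9) then shift [0.7,-1.4,95.0]
(array([540.3,  58.6, 152.7, 104. ,   0.9]), np.int32(2702))
[540.5  58.8  43.7  19.7   2. ] [540.1  58.6] 166 lugs [[599.8, 23.8], [598.6, 95.3], [479.4, 93.2], [480.0, 21.5]] [539.4  58.4]
{'x+': (np.float64(75.3), np.float64(-0.65)), 'x-': (np.float64(-75.1), np.float64(-0.24)), 'y+': (np.float64(50.5), np.float64(0.13)), 'y-': (np.float64(-51.5), np.float64(-0.01))} centre 540.1078413219041 58.501632415490356
```

>>> step_arm(
  commands=[
    [[1,-1,35],0],
    [[0,0,35],0],
    [[0,0,15],0],
    [[0,0,10],0],
    [[0,0,0],0],
    [[0,0,0],0],
  ],
)

```text
time_s: 32.8
tcp_pos: [0.611, 0.3344, 0.0792]
eef_rot: [-179.9, -0.1, -9.5]
contact_force: [0.5, 0.6, 0.2]
gripper_width: 0.0877
```

>>> step_arm(
  commands=[
    [[0,0,0],0],
    [[0,0,0],0],
    [[0,0,0],0],
    [[0,0,0],0],
    [[0,0,0],0],
    [[0,0,0],0],
    [[0,0,0],0],
    [[0,0,0],0],
  ],
  gripper=1,
)

```text
time_s: 33.8
tcp_pos: [0.6103, 0.3337, 0.0778]
eef_rot: [180.0, 0.0, -9.5]
contact_force: [0.5, -1.4, -0.0]
gripper_width: 0.0195
```

```bash
python3 - <<'E'
from m import *
state()
E
```

```text
t 33.8 tcp [610.3 333.7  77.8] rot [ 1.7998e+02  1.0000e-02 -9.5100e+00] j [ 44.7  29.   -6.5   0.  -54.5  35.8] F [ 0.5 -1.4 -0. ] w 19.5
```

>>> step_arm(
  commands=[
    [[0,0,-10],0],
    [[0,0,-25],0],
    [[0,0,-35],0],
    [[0,0,-35],0],
    [[0,0,-15],0],
    [[0,0,0],-5.2],
    [[0,0,0],-5.2],
    [[0,0,0],0],
    [[0,0,0],0],
  ],
)

```text
time_s: 34.92
tcp_pos: [0.61, 0.3338, 0.197]
eef_rot: [180.0, 0.1, 0.8]
contact_force: [-0.1, -0.1, -5.5]
gripper_width: 0.0194
```

```bash
python3 - <<'E'
from m import *
plan(540.4,58.9,195,0.9)
E
```

```text
t 34.92 tcp [610.  333.8 197. ] rot [1.7996e+02 7.0000e-02 7.7000e-01] j [ 44.7  23.5   1.3  -0.  -67.8  46.1] F [-0.1 -0.1 -5.5] w 19.4
target 540.4,58.9,195 axis 0.9: twist -0.1 (alt 179.9) then shift [-73.9,273.7,2.0]
```

>>> step_arm(
  commands=[
    [[-9.2,34,0],0],
    [[-9.2,34,0],0],
    [[-9.2,34,0],0],
    [[-9.2,34,0],0],
    [[-9.2,34,0],0],
    [[-9.3,34,0],0],
    [[-9.3,34,0],0],
    [[-9.3,35,0],0],
    [[0,0,0],0],
    [[0,0,0],0],
    [[0,0,0],0],
  ],
)

```text
time_s: 36.3
tcp_pos: [0.541, 0.0604, 0.1978]
eef_rot: [-180.0, -0.0, 0.9]
contact_force: [0.8, -1.0, -6.4]
gripper_width: 0.0191
```

```bash
python3 - <<'E'
from m import *
plan(540.4,58.9,172,0.9)
E
```

```text
t 36.3 tcp [541.   60.4 197.8] rot [-1.7999e+02 -1.0000e-02  9.0000e-01] j [ 27.    9.5 -18.3  -0.  -62.2  63.9] F [ 0.8 -1.  -6.4] w 19.1
target 540.4,58.9,172 axis 0.9: twist -0.0 (alt 180.0) then shift [-0.6,1.5,25.8]
```

>>> step_arm(
  commands=[
    [[-0.6,1.2,10],0],
    [[0,0,9],0],
    [[0,0,5],0],
    [[0,0,0],0],
    [[0,0,0],0],
  ],
)

```text
time_s: 36.92
tcp_pos: [0.5404, 0.0587, 0.174]
eef_rot: [180.0, -0.0, 0.9]
contact_force: [-0.1, 0.1, -5.6]
gripper_width: 0.0195
```

```bash
python3 - <<'E'
from m import *
state()
c=cap("scene","14"); crop(c,"s14",210,340,120,260,5.5)
plan(540.4,58.9,172,0.9)
E
```

```text
t 36.92 tcp [540.4  58.7 174. ] rot [ 1.8e+02 -2.0e-02  8.9e-01] j [ 26.9  10.6 -20.3   0.  -59.1  64. ] F [-0.1  0.1 -5.6] w 19.5
t 36.98 tcp [540.4  58.7 174.2] rot [-1.7999e+02 -3.0000e-02  8.9000e-01] j [ 26.9  10.6 -20.3   0.  -59.1  64. ] F [-0.1 -0.6 -6.2] w 19.4
target 540.4,58.9,172 axis 0.9: twist -0.0 (alt 180.0) then shift [-0.0,-0.2,2.2]
```

View pics/s14.png

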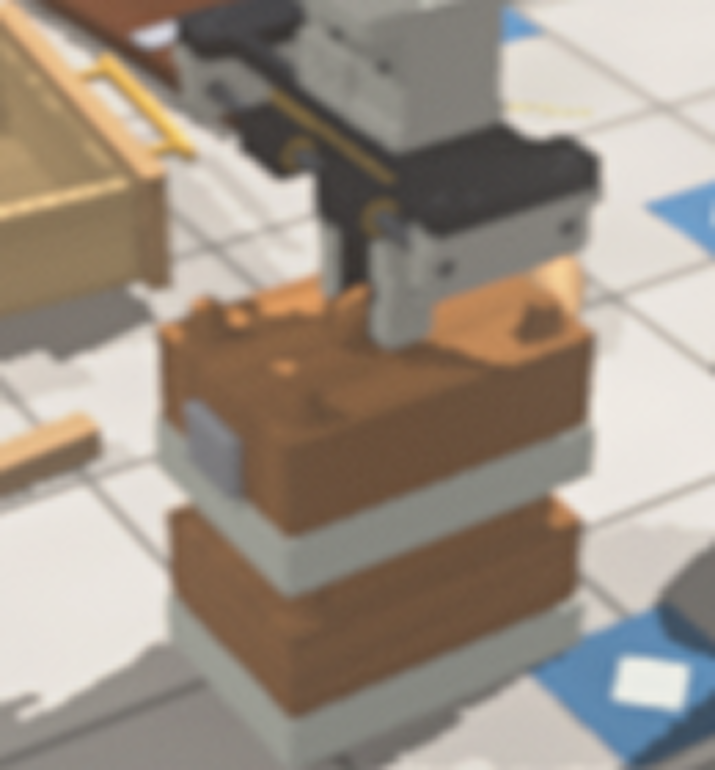

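The keeper's white base at crop (290,590) is directly above the lid and tray corners at (290,700) and (290,760). Lowering it in stages.

>>> step_arm(
  commands=[
    [[0,0,5],0],
    [[0,0,5],0],
    [[0,0,3],0],
    [[0,0,2],0],
    [[0,0,0],0],
  ],
)

```text
time_s: 37.6
tcp_pos: [0.5401, 0.0586, 0.1587]
eef_rot: [180.0, 0.0, 0.9]
contact_force: [0.2, -0.3, -6.1]
gripper_width: 0.0197
```

>>> step_arm(
  commands=[
    [[0,0,3],0],
    [[0,0,2],0],
    [[0,0,2],0],
    [[0,0,0],0],
    [[0,0,0],0],
  ],
)

```text
time_s: 38.22
tcp_pos: [0.5402, 0.0586, 0.1519]
eef_rot: [-180.0, -0.0, 0.9]
contact_force: [0.1, 0.3, -5.3]
gripper_width: 0.0195
```

>>> step_arm(
  commands=[
    [[0,0,1],0],
    [[0,0,1],0],
    [[0,0,0],0],
    [[0,0,0],0],
  ],
)

```text
time_s: 38.72
tcp_pos: [0.5404, 0.0587, 0.1507]
eef_rot: [-180.0, -0.0, 0.9]
contact_force: [-5.0, 1.3, 6.4]
gripper_width: 0.0198
```

It seated at z = 150.7 mm (expected 150.8). Releasing.

>>> step_arm(
  commands=[
    [[0,0,0],0],
    [[0,0,0],0],
    [[0,0,0],0],
    [[0,0,0],0],
    [[0,0,0],0],
  ],
  gripper=0.4,
)

```text
time_s: 39.35
tcp_pos: [0.5402, 0.0586, 0.1498]
eef_rot: [180.0, -0.0, 0.9]
contact_force: [0.1, -0.2, -0.6]
gripper_width: 0.0525
```

>>> step_arm(
  commands=[
    [[0,0,-15],0],
    [[0,0,-30],0],
    [[0,0,-25],0],
    [[0,0,0],0],
    [[0,0,0],0],
  ],
)

```text
time_s: 39.98
tcp_pos: [0.54, 0.0586, 0.2201]
eef_rot: [-180.0, -0.0, 0.9]
contact_force: [0.0, -0.5, 0.2]
gripper_width: 0.0527
```

```bash
python3 - <<'E'
from m import *
c=cap("scene","15"); cap("top","15"); crop(c,"s15",170,370,60,260,3.6)
W=cloud(c); m=(abs(W[...,0]-.54)<.06)&(abs(W[...,1]-.06)<.045)&(W[...,2]>.12)&(W[...,2]<.155); print("box top z",np.median(W[m][:,2]))
blobs("15",(.5,.8,-.22,-.05),zlo=.012,zhi=.036)
plan(637,-136.5,120,5)
E
```

```text
box top z 0.14526677355570927
top [ 651.5 -128.5  146.3   55.5   -4.3] mean [ 661.7 -134.3] 707 [355. 170.]
scene [ 650.3 -138.7  146.2   49.1   14.3] mean [ 662.9 -128.6] 397 [200. 207.]
t 40.08 tcp [539.7  58.5 219.4] rot [1.7998e+02 6.0000e-02 8.9000e-01] j [ 26.9   8.4 -16.6  -0.  -65.   64. ] F [-0.2  0.2 -0.6] w 52.7
target 637,-136.5,120 axis 5: twist -4.1 (alt 175.9) then shift [79.9,202.7,99.4]
```

View pics/s15.png

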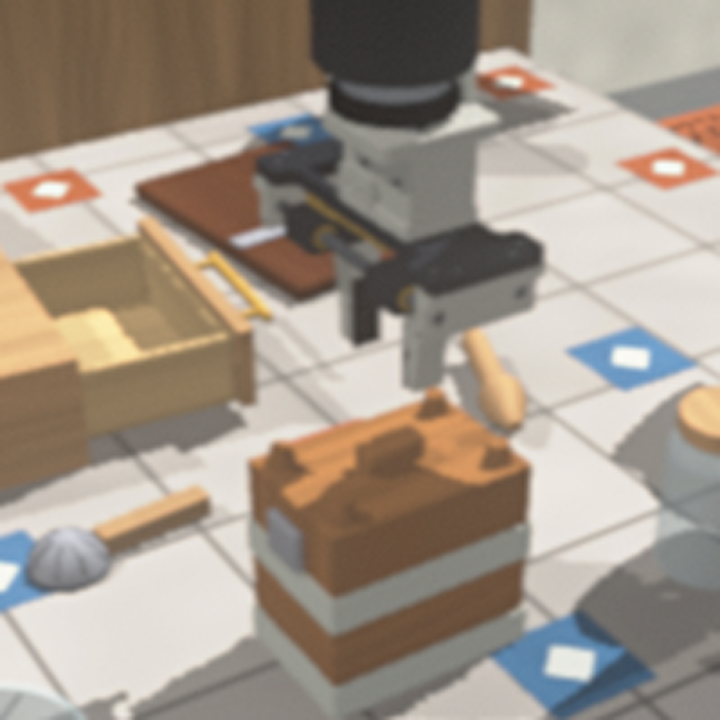

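The tower is square, with no gaps between tray, lid and keeper at crop (250–530, 420–700). The strainer is still where it was. Picking it next.

>>> step_arm(
  commands=[
    [[0,0,0],-4.1],
    [[13.3,33.8,0],0],
    [[13.3,33.8,0],0],
    [[13.3,33.8,0],0],
    [[13.3,33.8,15],0],
    [[13.3,33.8,25],0],
    [[13.4,33.7,30],0],
    [[0,0,29],0],
    [[0,0,0],0],
    [[0,0,0],0],
  ],
  gripper=0,
  grip_force=25,
)

```text
time_s: 41.32
tcp_pos: [0.6378, -0.1362, 0.1217]
eef_rot: [180.0, -0.0, 5.0]
contact_force: [0.2, 0.9, 1.9]
gripper_width: 0.0876
```

```bash
python3 - <<'E'
from m import *
c=cap("scene","16"); W=cloud(c)
cap("top","16")
for n in("top","scene"):
    W=cloud(load(f"pics/{n}16.npz")); m=(W[...,2]>.012)&(W[...,2]<.036)&(W[...,1]>-.2)&(W[...,1]<-.08)
    for a,b in((.57,.66),(.668,.76)):
        k=m&(W[...,0]>a)&(W[...,0]<b)
        if k.sum()>40: print(n,rect(W[k]),k.sum())
plan(637,-136.5,10,5)
E
```

```text
top [ 615.1 -139.8   75.6   20.8    5.7] 236
scene [ 618.9 -136.4   83.1   23.4    3. ] 172
scene [ 6.965e+02 -1.288e+02  5.360e+01  4.730e+01 -3.000e-01] 210
t 41.42 tcp [ 638.2 -135.9  122.5] rot [ 1.7998e+02 -1.3000e-01  5.0400e+00] j [  5.1  22.9 -10.1   0.  -56.9  90. ] F [-0.6 -1.2  0.3] w 88.0
target 637,-136.5,10 axis 5: twist 0.0 (alt -180.0) then shift [-1.3,0.4,112.5]
```

>>> step_arm(
  commands=[
    [[-1,1,35],0],
    [[0,0,35],0],
    [[0,0,28],0],
    [[0,0,14],0],
    [[0,0,0],0],
    [[0,0,0],0],
  ],
)

```text
time_s: 42.18
tcp_pos: [0.6376, -0.1373, 0.0104]
eef_rot: [180.0, -0.1, 5.0]
contact_force: [-0.9, -0.8, 0.5]
gripper_width: 0.0875
```

>>> step_arm(
  commands=[
    [[0,0,0],0],
    [[0,0,0],0],
    [[0,0,0],0],
    [[0,0,0],0],
    [[0,0,0],0],
    [[0,0,0],0],
    [[0,0,0],0],
    [[0,0,0],0],
  ],
  gripper=1,
)

```text
time_s: 43.18
tcp_pos: [0.6365, -0.1374, 0.0088]
eef_rot: [-180.0, 0.0, 5.0]
contact_force: [-0.9, -0.4, -0.0]
gripper_width: 0.0197
```

>>> step_arm(
  commands=[
    [[0,0,-15],0],
    [[0,0,-35],0],
    [[0,0,-40],0],
    [[0,0,-40],0],
    [[0,0,-20],0],
    [[0,0,0],10],
    [[0,0,0],10],
    [[0,0,0],10],
    [[0,0,0],10],
    [[0,0,0],10],
    [[0,0,0],10],
    [[0,0,0],10],
    [[0,0,0],10],
    [[0,0,0],10],
    [[0,0,0],10],
    [[0,0,0],0],
    [[0,0,0],0],
  ],
)

```text
time_s: 45.3
tcp_pos: [0.6365, -0.1374, 0.1594]
eef_rot: [-180.0, 0.0, -94.8]
contact_force: [0.1, -0.6, -1.0]
gripper_width: 0.02
```

```bash
python3 - <<'E'
from m import *
c=cap("scene","17"); crop(c,"s17",100,330,40,260,3.2)
plan(525.5,-344,160,85.1)
E
```

```text
t 45.35 tcp [ 636.5 -137.4  159.3] rot [-179.98    0.    -94.83] j [  4.9  21.   -7.8  -0.  -61.2  -9.8] F [ 1.   0.1 -0.7] w 19.6
target 525.5,-344,160 axis 85.1: twist 0.1 (alt -179.9) then shift [215.3,92.9,-0.7]
```

View pics/s17.png

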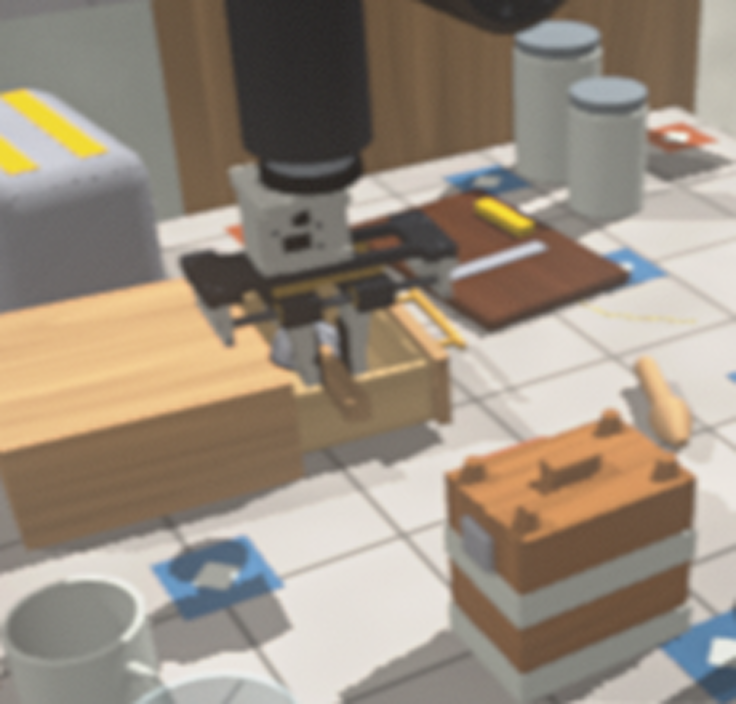

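The strainer is held at its handle near crop (335,360), with the dome pointing to -y. Moving over the drawer.

>>> step_arm(
  commands=[
    [[35.9,15.5,0],0],
    [[35.9,15.5,0],0],
    [[35.9,15.5,0],0],
    [[35.9,15.5,0],0],
    [[35.9,15.5,0],0],
    [[35.8,15.4,0],0],
    [[0,0,0],0],
    [[0,0,0],0],
    [[0,0,0],0],
  ],
)

```text
time_s: 46.48
tcp_pos: [0.5256, -0.3432, 0.1589]
eef_rot: [-180.0, 0.0, -94.9]
contact_force: [-0.2, 0.5, -0.9]
gripper_width: 0.0195
```

```bash
python3 - <<'E'
from m import *
plan(525.5,-344,36,85.1)
c=cap("scene","18"); crop(c,"s18",70,330,40,260,2.9)
E
```

```text
t 46.48 tcp [ 525.6 -343.2  158.9] rot [-179.99    0.    -94.92] j [-15.4  19.  -10.9  -0.  -60.1  10.4] F [-0.2  0.5 -0.9] w 19.5
target 525.5,-344,36 axis 85.1: twist -0.0 (alt 180.0) then shift [0.8,0.0,122.9]
```

View pics/s18.png

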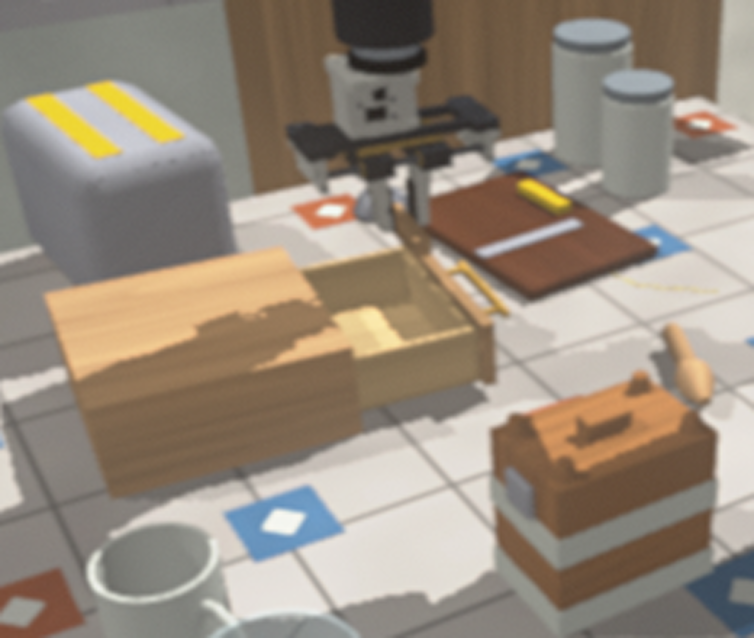

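>>> step_arm(
  commands=[
    [[0.5,0,30],0],
    [[0,0,30],0],
    [[0,0,20],0],
    [[0,0,15],0],
    [[0,0,0],0],
  ],
)

```text
time_s: 47.15
tcp_pos: [0.5247, -0.3437, 0.0628]
eef_rot: [179.9, 0.0, -95.0]
contact_force: [-0.8, -0.4, -0.2]
gripper_width: 0.0196
```

>>> step_arm(
  commands=[
    [[0,0,10],0],
    [[0,0,8],0],
    [[0,0,5],0],
    [[0,0,3],0],
    [[0,0,0],0],
    [[0,0,0],0],
  ],
)

```text
time_s: 47.9
tcp_pos: [0.5253, -0.3444, 0.0381]
eef_rot: [-180.0, -0.0, -95.0]
contact_force: [-0.4, -0.2, -0.1]
gripper_width: 0.0196
```

```bash
python3 - <<'E'
from m import *
plan(525.5,-344,36,85.1)
c=cap("scene","19"); crop(c,"s19",140,280,60,210,5)
E
```

```text
t 47.9 tcp [ 525.3 -344.4   38.1] rot [-1.7998e+02 -1.0000e-02 -9.5010e+01] j [-15.5  26.1 -18.    0.  -45.9  10.5] F [-0.4 -0.2 -0.1] w 19.6
target 525.5,-344,36 axis 85.1: twist -0.1 (alt 179.9) then shift [-0.4,-0.2,2.1]
```

View pics/s19.png

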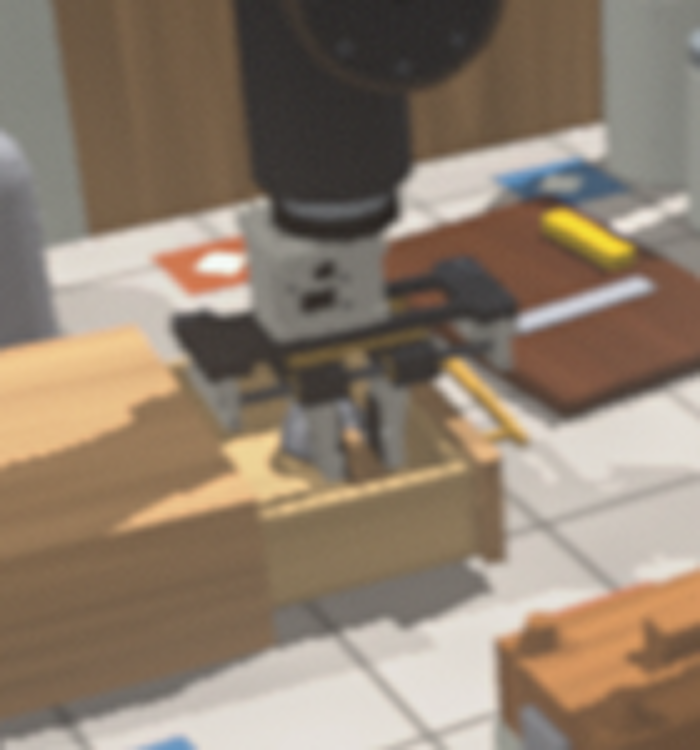

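The strainer is inside the drawer walls and the gripper body clears both cabinet and front. I'll lower slightly more and release.

>>> step_arm(
  commands=[
    [[0,0,2],0],
    [[0,0,1],0],
    [[0,0,0],0],
    [[0,0,0],0],
  ],
)

```text
time_s: 48.45
tcp_pos: [0.5251, -0.3443, 0.0349]
eef_rot: [180.0, -0.0, -95.0]
contact_force: [0.8, -0.2, -0.4]
gripper_width: 0.0196
```

>>> step_arm(
  commands=[
    [[0,0,0],0],
    [[0,0,0],0],
    [[0,0,0],0],
    [[0,0,0],0],
    [[0,0,0],0],
  ],
  gripper=0.66,
)

```text
time_s: 49.08
tcp_pos: [0.5253, -0.3444, 0.035]
eef_rot: [-180.0, -0.0, -95.0]
contact_force: [1.9, -0.3, 0.1]
gripper_width: 0.0299
```

>>> step_arm(
  commands=[
    [[0,0,-10],0],
    [[0,0,-30],0],
    [[0,0,-40],0],
    [[0,0,-50],0],
    [[0,0,0],0],
    [[0,0,0],0],
  ],
)

```text
time_s: 49.82
tcp_pos: [0.5247, -0.3441, 0.1653]
eef_rot: [-180.0, 0.0, -95.0]
contact_force: [0.3, -0.3, 0.3]
gripper_width: 0.03
```

```bash
python3 - <<'E'
from m import *
c=cap("scene","20"); crop(c,"s20",140,280,60,210,5)
plan(406,-346.5,160,-4.9)
E
```

```text
t 49.88 tcp [ 524.4 -344.   164.4] rot [ 1.7994e+02  3.0000e-02 -9.5020e+01] j [-15.5  18.7 -10.5  -0.  -60.9  10.5] F [-0.3 -0.6 -0.5] w 29.8
target 406,-346.5,160 axis -4.9: twist 89.9 (alt -90.1) then shift [117.8,-12.6,4.4]
```

View pics/s20.png

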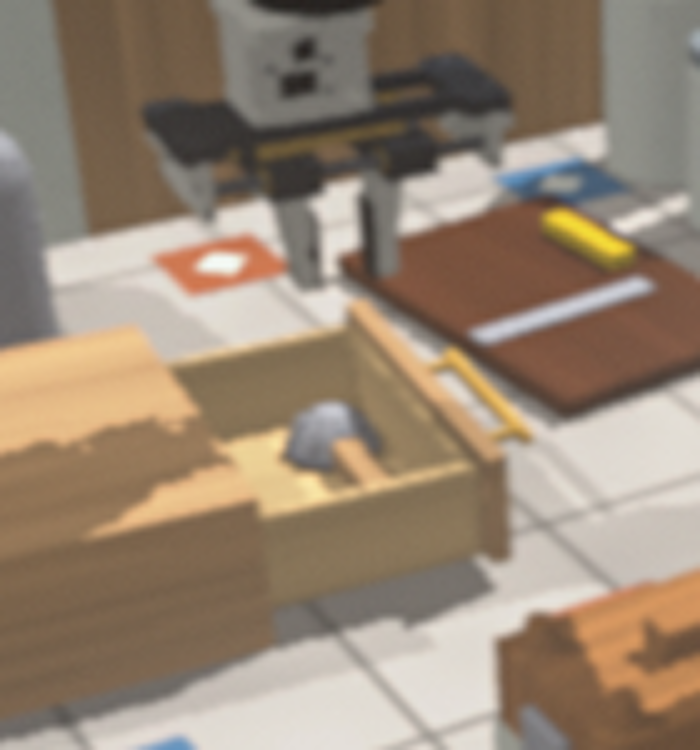

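The strainer lies flat in the drawer, with its dome at crop (330,435) and handle at (365,470). Next I'll close the fingers and push the drawer shut by its handle.

>>> step_arm(
  commands=[
    [[0,0,0],10],
    [[0,0,0],10],
    [[0,0,0],10],
    [[0,0,0],10],
    [[0,0,0],10],
    [[0,0,0],10],
    [[0,0,0],10],
    [[0,0,0],10],
    [[0,0,0],10],
    [[30,-3,0],0],
    [[32,-3,0],0],
    [[32,-3,0],0],
    [[32,-3,0],0],
    [[0,0,0],0],
    [[0,0,0],0],
  ],
  gripper=1,
)

```text
time_s: 51.75
tcp_pos: [0.3986, -0.3453, 0.1644]
eef_rot: [180.0, -0.0, 175.0]
contact_force: [0.5, -0.1, 1.0]
gripper_width: 0.0005
```

```bash
python3 - <<'E'
from m import *
plan(397,-345.4,46,-4.9)
c=cap("scene","21"); cap("top","21"); W=cloud(load("pics/top21.npz"))
for n in("top","scene"):
    W=cloud(load(f"pics/{n}21.npz"))
    print(n,top_rect(load(f"pics/{n}21.npz"),.058,.076,(.40,.455,-.45,-.25)))
E
```

```text
t 51.75 tcp [ 398.6 -345.3  164.4] rot [ 1.7999e+02 -5.0000e-02  1.7498e+02] j [-19.6   9.6 -22.9   0.  -57.5 -75.4] F [ 0.5 -0.1  1. ] w 0.5
target 397,-345.4,46 axis -4.9: twist -0.1 (alt 179.9) then shift [1.6,-0.2,118.4]Traceback (most recent call last):
  File "<stdin>", line 6, in <module>
  File "m.py", line 10, in top_rect
    n,l,s,_=cv2.connectedComponentsWithStats(m); k=1+np.argmax(s[1:,4]); return rect(W[l==k]),s[k,4]
                                                     ~~~~~~~~~^^^^^^^^^
    return _wrapfunc(a, 'argmax', axis=axis, out=out, **kwds)
    return bound(*args, **kwds)
ValueError: attempt to get argmax of an empty sequence
```

>>> step_arm(
  commands=[
    [[1,0,35],0],
    [[0,0,35],0],
    [[0,0,28],0],
    [[0,0,18],0],
    [[0,0,0],0],
  ],
)

```text
time_s: 52.48
tcp_pos: [0.397, -0.3447, 0.0472]
eef_rot: [179.9, -0.2, 175.0]
contact_force: [0.1, 0.4, -0.1]
gripper_width: 0.0006
```

>>> step_arm(
  commands=[
    [[-5,0,0],0],
    [[-5,0,0],0],
    [[-5,0,0],0],
    [[-5,0,0],0],
    [[-5,0,0],0],
    [[-5,0,0],0],
    [[-5,0,0],0],
    [[-5,0,0],0],
    [[-5,0,0],0],
    [[0,0,0],0],
  ],
)

```text
time_s: 53.72
tcp_pos: [0.443, -0.3492, 0.0488]
eef_rot: [-180.0, 0.0, 175.0]
contact_force: [0.3, -0.1, -0.6]
gripper_width: 0.0004
```

```bash
python3 - <<'E'
from m import *
state(); c=cap("scene","22"); crop(c,"s22",140,280,60,210,5)
E
```

```text
t 53.73 tcp [ 443.  -349.2   48.8] rot [-1.7999e+02  3.0000e-02  1.7500e+02] j [-18.4  20.5 -25.9   0.  -43.6 -76.6] F [ 0.3 -0.1 -0.6] w 0.4
```

View pics/s22.png

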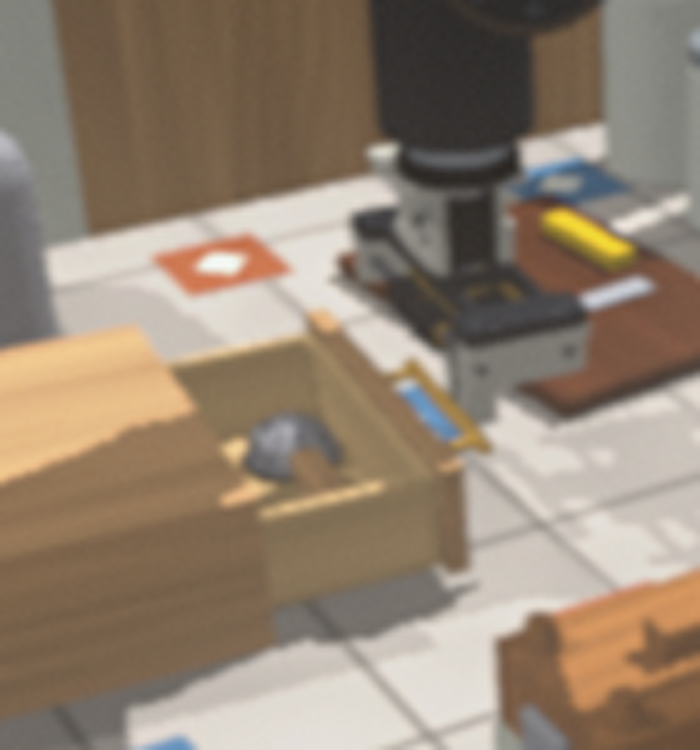

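The drawer is sliding in, with its front now at crop (380,390) and the strainer riding along. Continuing.

>>> step_arm(
  commands=[
    [[-6,0,0],0],
    [[-7,0,0],0],
    [[-7,0,0],0],
    [[-7,0,0],0],
    [[-7,0,0],0],
    [[-7,0,0],0],
    [[-7,0,0],0],
    [[-7,0,0],0],
    [[-7,0,0],0],
    [[-7,0,0],0],
    [[-7,0,0],0],
    [[-7,0,0],0],
    [[-6,0,0],0],
    [[-5,0,0],0],
    [[0,0,0],0],
  ],
)

```text
time_s: 55.65
tcp_pos: [0.5368, -0.3576, 0.049]
eef_rot: [-180.0, 0.1, 175.0]
contact_force: [-0.4, 0.0, 0.3]
gripper_width: 0.0006
```

```bash
python3 - <<'E'
from m import *
state(); c=cap("scene","23"); crop(c,"s23",100,280,60,230,4)
E
```

```text
t 55.65 tcp [ 536.8 -357.6   49. ] rot [-1.7998e+02  6.0000e-02  1.7501e+02] j [-16.4  26.7 -15.2   0.  -48.1 -78.6] F [-0.4  0.   0.3] w 0.6
```

View pics/s23.png

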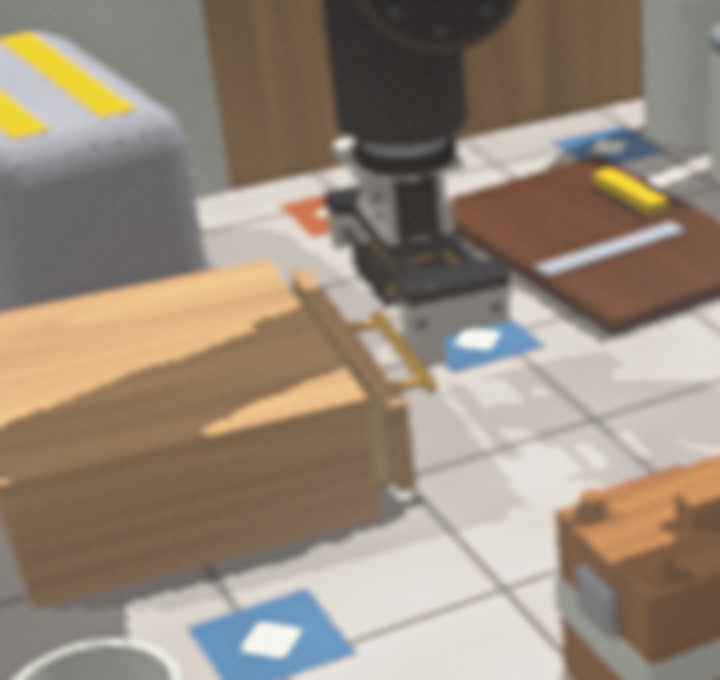

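About 16 mm of gap remains. I'll finish slowly while watching the force.

>>> step_arm(
  commands=[
    [[-3,0,0],0],
    [[-3,0,0],0],
    [[-3,0,0],0],
    [[-3,0,0],0],
    [[0,0,0],0],
  ],
)

```text
time_s: 56.32
tcp_pos: [0.5484, -0.3584, 0.0488]
eef_rot: [-180.0, 0.0, 175.0]
contact_force: [0.8, -0.1, -0.0]
gripper_width: 0.0002
```

>>> step_arm(
  commands=[
    [[-1,0,0],0],
    [[-1,0,0],0],
    [[0,0,0],0],
  ],
)

```text
time_s: 56.7
tcp_pos: [0.5499, -0.3585, 0.0488]
eef_rot: [180.0, -0.0, 175.0]
contact_force: [-0.7, -0.5, 0.6]
gripper_width: 0.0007
```

>>> step_arm(
  commands=[
    [[-1,0,0],0],
    [[-1,0,0],0],
    [[0,0,0],0],
  ],
)

```text
time_s: 57.08
tcp_pos: [0.5521, -0.3587, 0.0488]
eef_rot: [180.0, 0.0, 175.0]
contact_force: [-0.8, -0.7, -0.3]
gripper_width: 0.0007
```

>>> step_arm(
  commands=[
    [[-1,0,0],0],
    [[-1,0,0],0],
    [[0,0,0],0],
  ],
)

```text
time_s: 57.45
tcp_pos: [0.5527, -0.3587, 0.0488]
eef_rot: [180.0, -0.1, 175.0]
contact_force: [-4.4, 1.7, 2.7]
gripper_width: 0.0005
```

>>> step_arm(
  commands=[
    [[-1,0,0],0],
    [[-0.5,0,0],0],
    [[0,0,0],0],
  ],
)

```text
time_s: 57.82
tcp_pos: [0.5528, -0.3587, 0.0487]
eef_rot: [180.0, -0.3, 175.0]
contact_force: [-9.0, 0.4, 6.0]
gripper_width: 0.0007
```

>>> step_arm(
  commands=[
    [[-1,0,0],0],
    [[-0.5,0,0],0],
    [[0,0,0],0],
  ],
)

```text
time_s: 58.2
tcp_pos: [0.5528, -0.3587, 0.0487]
eef_rot: [179.9, -0.4, 174.9]
contact_force: [-14.1, 2.2, 10.2]
gripper_width: 0.0003
```

The push force rises at a hard stop (x = 552.8). Backing off to check.

>>> step_arm(
  commands=[
    [[8,0,0],0],
    [[25,0,0],0],
    [[30,0,0],0],
    [[0,0,-30],0],
    [[20,0,-40],0],
    [[30,0,-40],0],
    [[0,0,-20],0],
    [[0,0,0],0],
  ],
)

```text
time_s: 59.2
tcp_pos: [0.4458, -0.3499, 0.1814]
eef_rot: [-179.9, 0.3, 175.0]
contact_force: [0.6, -0.2, 0.0]
gripper_width: 0.0006
```

```bash
python3 - <<'E'
from m import *
state(); c=cap("scene","24"); t=cap("top","24")
crop(c,"s24",70,330,60,270,2.9); crop(t,"t24",90,540,60,400,1.7)
W=cloud(t)
for y in(-.30,-.33,-.36,-.42):
    b=(abs(W[...,1]-y)<.004)
    fr=W[b&(W[...,2]>.080)&(W[...,2]<.094)&(W[...,0]>.5)&(W[...,0]<.66)]; cab=W[b&(W[...,2]>.0945)&(W[...,0]>.5)]
    br=W[b&(W[...,2]>.05)&(W[...,2]<.076)&(W[...,0]>.5)&(W[...,0]<.6)]
    print(y,*(np.round(a[:,0].min(),4) if len(a) else None for a in(fr,cab,br)))
print("tower",top_rect(t,.138,.152,(.4,.7,-.05,.18)))
for n,c2 in(("top",t),("scene",c)):print(n,*bar(c2,146,540,59))
E
```

```text
t 59.2 tcp [ 445.8 -349.9  181.4] rot [-179.9     0.33  175.  ] j [-18.3  12.2 -17.2   0.  -60.3 -76.7] F [ 0.6 -0.2  0. ] w 0.6
-0.3 None 0.5001 None
-0.33 None 0.6656 None
-0.36 None 0.6557 None
-0.42 None 0.636 None
tower (array([540.2,  58.5, 152.5, 104.1,   0.9]), np.int32(3040))
top [539.8  58.3  44.3  19.6   1.8] [539.1  58.3] 190 lugs [[599.0, 23.5], [598.3, 95.3], [480.1, 21.7], [479.3, 93.0]] [539.2  58.4]
scene [539.6  60.8  43.5  21.8   3.1] [541.   62.4] 116 lugs [[481.0, 25.2], [480.3, 96.4], [600.9, 27.1], [599.8, 98.5]] [540.5  61.8]
```

View pics/s24.png

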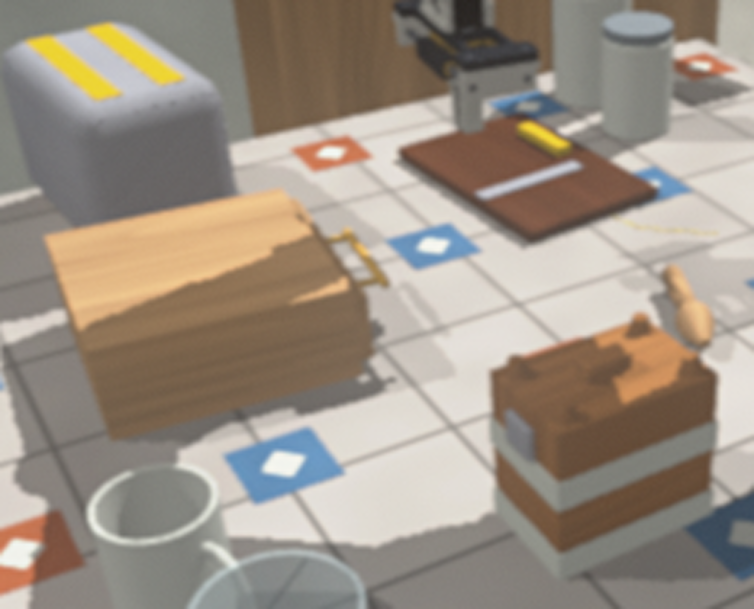

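View pics/t24.png

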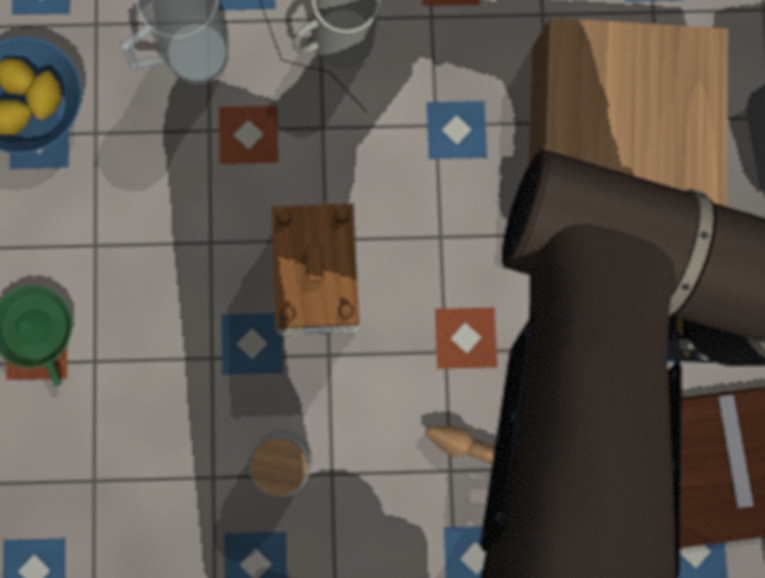

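>>> step_arm(
  commands=[
    [[0,35,-10],0],
    [[0,35,-10],0],
    [[0,35,0],0],
    [[0,35,0],0],
    [[0,35,0],0],
    [[0,35,0],0],
    [[0,0,0],0],
    [[0,0,0],0],
  ],
)

```text
time_s: 60.3
tcp_pos: [0.4626, -0.14, 0.1981]
eef_rot: [-180.0, -0.1, 175.0]
contact_force: [-0.4, 0.5, 0.2]
gripper_width: 0.0006
```

```bash
python3 - <<'E'
from m import *
state(); c=cap("scene","25"); t=cap("top","25")
crop(t,"t25",390,540,60,290,3.2); crop(c,"s25",80,220,110,230,5)
W=cloud(t)
for y in(-.32,-.34,-.36,-.38,-.40):
    b=(abs(W[...,1]-y)<.004)
    fr=W[b&(W[...,2]>.080)&(W[...,2]<.093)&(W[...,0]>.5)&(W[...,0]<.66)]; cab=W[b&(W[...,2]>.0955)&(W[...,0]>.5)]
    br=W[b&(W[...,2]>.05)&(W[...,2]<.076)&(W[...,0]>.5)&(W[...,0]<.59)]
    print(y,"front",*(np.round([fr[:,0].min(),fr[:,0].max()],4) if len(fr) else []),"cab",cab[:,0].min().round(4),"bar",*(np.round([br[:,0].min(),br[:,0].max()],4) if len(br) else []))
E
```

```text
t 60.3 tcp [ 462.6 -140.   198.1] rot [-1.7999e+02 -7.0000e-02  1.7504e+02] j [   6.5    3.6  -25.2   -0.   -61.3 -101.5] F [-0.4  0.5  0.2] w 0.6
-0.32 front 0.6182 0.6246 cab 0.623 bar
-0.34 front 0.6179 0.6224 cab 0.6203 bar
-0.36 front 0.6111 0.6351 cab 0.6191 bar
-0.38 front 0.6017 0.6183 cab 0.6173 bar
-0.4 front 0.6008 0.6164 cab 0.6158 bar
```

View pics/t25.png

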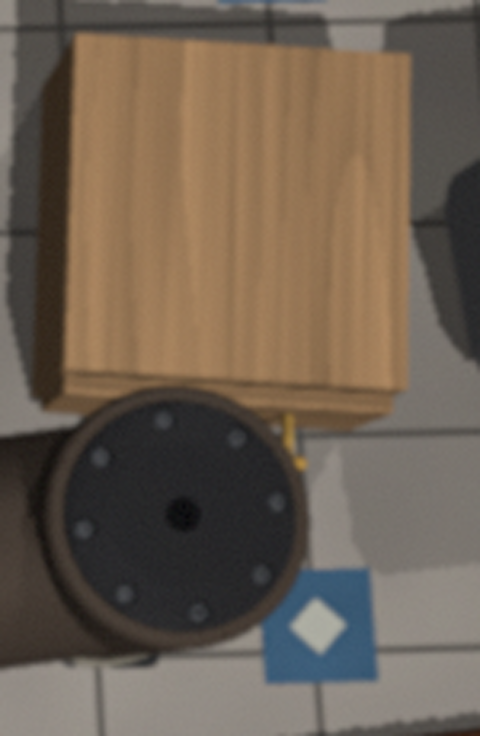

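View pics/s25.png

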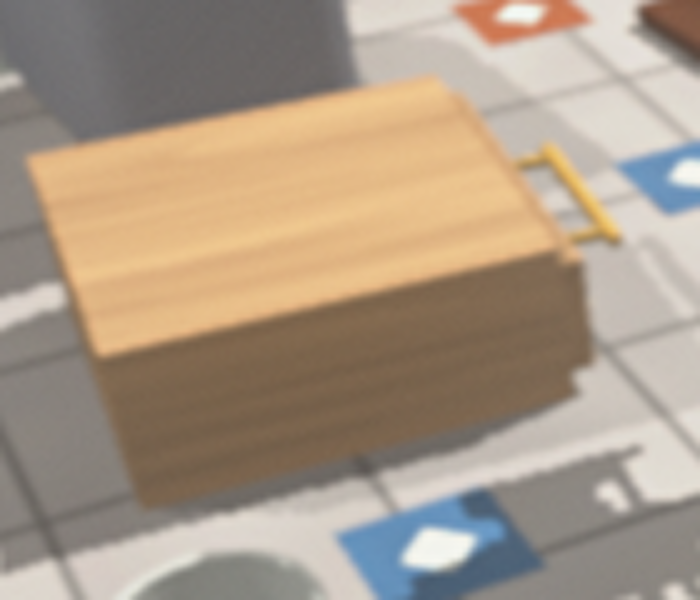

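The drawer front (x 601–616 mm) sits directly against the cabinet face (616–617) with no gap, and the tower is square. Handing in.

```bash
python3 - <<'E'
from plant import close_job
print(close_job())
E
```

```text
the job is handed in; nothing more can be done
None
```

The job is done and handed in, with the clock at about 60 s of the 210 s allowed. `close_job` gave no verdict.

- **Reamers and lid:** All three short wooden reamers were laid in the white tray, and the pictures showed them inside the lip. The lid went on and stopped at the tool height predicted for fully down, 78.0 mm.
- **Tower:** Only one closed keeper was present. It locked over the lid's lugs at 150.7 mm, against 150.8 mm predicted. The last top view put the keeper's top at (540.2, 58.5) mm and 0.9°, the same as the lid below it. The scene camera's lug and bar positions read about 2–3 mm higher in y than the top camera's. I went by the arm's own position, which agreed with the top camera.
- **Strainer and drawer:** The strainer was released about 4 mm above the drawer floor and lay flat. The drawer was pushed by its handle to a firm stop at about 14 N. The last views show no gap between the drawer front and the cabinet face. A late handle-bar position check from the top camera gave no reading because the arm was in the way.
- **Left alone:** The green glass reamer and the long pale pestle were not touched. I saw no object get knocked aside during the run, and the arm ended clear of everything.

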